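# Set the lid press heads out on the change-over rail in run order

## Robot

A 6-joint arm with a two-finger parallel gripper is mounted at the origin on a cart in front of the work surface, level with it; the furniture and walls round the work are solid. World frame = base frame: x ahead of the robot, y to its left, z up, the work surface at z = 0. Lengths are in m, angles in degrees, forces in N, time in s.
With the tool pointing down it reaches from about 0.4 to 0.825 m from the base axis. Payload 7 kg.
Tool frame: the origin (TCP) lies at the very end of the fingers, on their centre line; the grasp point (between the pads) lies 19 mm behind it; z points along the fingers, y is the direction in which the jaws open and shut (so a half turn about z gives the same grasp; the last joint's range is limited). The gripper opens to 88 mm and grips with 3 to 60 N. Pads are 19 mm wide; open, the fingers measure 130 mm over their backs; the gripper's body (78 mm by 193 mm) begins 47 mm behind the grasp point.
Start: joints at [89.502, 20.546, 0.682, 0, -70.136, -16.507], TCP at [0.197, 0.645, 0.2] pointing down, gripper open.
Joint ranges: [-176.03, 176.03], [-82.01, 121.73], [-58.28, 71.71], [-173.87, 95.51], [-174.79, -0.11], [-173.66, 173.66]. Speed limits (degrees/s): [136.94, 136.94, 172.46, 180, 180, 180].

## Interface

Orientations are given as [roll, pitch, yaw] about the fixed x, y, z axes, in that order (R = Rz(yaw) Ry(pitch) Rx(roll)).
In Python, from plant import ctrl gives the robot as it stands.
- The arm moves only by the tool move_arm, never from a script. Its argument "increments" is a list of rows, each a list of 2 entries, a list of its own where there are three numbers: the shift along the world's x, y, z in mm, then the turn about the world's z in rad. A call has exactly 8 rows; each row shifts and turns the pose as measured when the row begins; what a row does not reach is not made up. A row lasts 1/10 s, in which the tool goes at most 50 mm and 8.59 degrees, less where a joint would pass 70% of its speed; a pose out of reach is approached as far as the arm can. A call with a gripper value outside its range is refused whole. "jaw" is the gripper command: -1 is shut, 1 is fully open, values between are in proportion, set as the call begins (left out, the last holds). The fingers move at their own pace and stop on an object; the grip force is fixed at half the most. Time passes only in rows, so rows that do not move let the fingers close, or fill a call up. It gives the time, the measured TCP pose, the force and the opening at its end, in the units of the state.
- ctrl.get_obs(): the state, without advancing time (a new reading comes with each control period).
- ctrl.snapshot(name): name is "scene" or "top" or "wrist"; returns a dict with "color" (480x640x3 uint8, red, green, blue), "fx", "fy", "cx", "cy" (pixels), "D" ([k1, k2, p1, p2, k3] as OpenCV has them; the pictures are not rectified), "R" (3x3) and "t" (3): a world point X has camera coordinates R X + t. Camera axes: x right, y down, z forward; pixel columns grow to the right and rows downward; lengths in m; the calibration is good to about 2 mm. A picture is of the moment at which its call begins. There is no depth.
- ctrl.close_job(): hands the job in, once; it reports no verdict.
The state is a dict: "clock": time; "joint_pos": joint angles; "qvel": joint speeds; "tau": joint torques, N m; "tool_pos": TCP position; "orientation": TCP orientation; "force": force on the tool from outside, world axes, zero at the start; "moment": the same for the moment, N m; "opening": finger opening in m.
Only numpy, scipy, OpenCV 4.12 (cv2) and the standard library are available. Lean on these libraries where they do the work, as an engineer would, in place of code of your own. Each camera call takes 0.05 s, during which the arm holds its last target.

## Task

Four washed pressing heads of the lid press stand out of order on the drain rack, and their four nest plates lie on the rail in the order of tomorrow's runs. Move each head to the nest of its own size, the smallest pad to the smallest recess and so on up, so that the heads stand in run order along the rail: each upright, its pad fully down in the recess, and let go. Set the heads down gently rather than dropping or toppling them, and leave the steel cup where it is.

Things in the scene. Friction and masses are not known exactly. Their poses are not given: they have to be found in the camera images.
- head_s: smallest pressing head: round white pad 24 mm across, 14 mm thick; above it a dark steel hub up to 23 mm and an upright steel shank, 18 mm across, up to 70 mm above the underside. Stands on its pad, shank up. Origin: centre of the pad's underside; z along the shank. Grip the shank 30 to 65 mm above the origin. 0.10 kg, give or take 40 %
- head_m: second smallest pressing head: round white pad 34 mm across, 14 mm thick; above it a dark steel hub up to 23 mm and an upright steel shank, 18 mm across, up to 70 mm above the underside. Stands on its pad, shank up. Origin: centre of the pad's underside; z along the shank. Grip the shank 30 to 65 mm above the origin. 0.14 kg, give or take 40 %
- head_l: second largest pressing head: round white pad 44 mm across, 14 mm thick; above it a dark steel hub up to 23 mm and an upright steel shank, 18 mm across, up to 70 mm above the underside. Stands on its pad, shank up. Origin: centre of the pad's underside; z along the shank. Grip the shank 30 to 65 mm above the origin. 0.19 kg, give or take 40 %
- head_xl: largest pressing head: round white pad 54 mm across, 14 mm thick; above it a dark steel hub up to 23 mm and an upright steel shank, 18 mm across, up to 70 mm above the underside. Stands on its pad, shank up. Origin: centre of the pad's underside; z along the shank. Grip the shank 30 to 65 mm above the origin. 0.25 kg, give or take 40 %
- nest_s: nest of the smallest size: fixed aluminium plate 76 x 76 x 20 mm with a round recess 32 mm across, 14 mm deep, dark floor, mouth chamfered to 42 mm; takes the 24 mm pad. Origin: centre of its underside, 10 mm above the table; z up; recess floor 6 mm above the origin. The four nests lie in a row, 78 mm apart along their y axis, on a grey steel rail
- nest_m: nest of the second smallest size: fixed aluminium plate 76 x 76 x 20 mm with a round recess 42 mm across, 14 mm deep, dark floor, mouth chamfered to 52 mm; takes the 34 mm pad. Origin: centre of its underside, 10 mm above the table; z up; recess floor 6 mm above the origin. The four nests lie in a row, 78 mm apart along their y axis, on a grey steel rail
- nest_l: nest of the second largest size: fixed aluminium plate 76 x 76 x 20 mm with a round recess 52 mm across, 14 mm deep, dark floor, mouth chamfered to 62 mm; takes the 44 mm pad. Origin: centre of its underside, 10 mm above the table; z up; recess floor 6 mm above the origin. The four nests lie in a row, 78 mm apart along their y axis, on a grey steel rail
- nest_xl: nest of the largest size: fixed aluminium plate 76 x 76 x 20 mm with a round recess 62 mm across, 14 mm deep, dark floor, mouth chamfered to 72 mm; takes the 54 mm pad. Origin: centre of its underside, 10 mm above the table; z up; recess floor 6 mm above the origin. The four nests lie in a row, 78 mm apart along their y axis, on a grey steel rail
- drain_rack: the low drain rack on which the heads stand at the start: a metal tray 90 x 300 mm with a black ribbed rubber mat, four places 72 mm apart along its y axis, parted by low wire hoops whose tops are 38 mm above the table. Origin: centre of its underside, on the table; the mat on which the pads stand is 22 mm above it. Fixed
- steel_cup: a bystander: empty steel cup 72 mm across and 82 mm high, beyond the rail; origin at the centre of its underside; leave it alone
There are look-alikes about, which are no part of the job. What is shaped like the head_s but purple is not meant. What is shaped like the head_m but red is not meant.

How it is judged (in metres and radians):
At the end, for the whole second after the job is handed in: Every head stands in the nest of its own size: centred within 8 mm, its pad within 4 mm of the recess floor, leaning less than 0.12 rad, at rest and touched by no finger (horizontal distance between head_s and nest_s below 0.008 m and z of head_s in the frame of nest_s between 0.002 and 0.01 m and angle between each of head_s, head_m, head_l, head_xl's own z axis and vertical below 0.12 rad and linear speed of each of head_s, head_m, head_l, head_xl below 0.02 m/s and contact force between each of head_s, head_m, head_l, head_xl and the fingers below 0.05 N and horizontal distance between head_m and nest_m below 0.008 m and z of head_m in the frame of nest_m between 0.002 and 0.01 m and horizontal distance between head_l and nest_l below 0.008 m and z of head_l in the frame of nest_l between 0.002 and 0.01 m and horizontal distance between head_xl and nest_xl below 0.008 m and z of head_xl in the frame of nest_xl between 0.002 and 0.01 m).
It fails at once if a head falls freely by more than about 25 mm, or is flung (faster than 0.7 m/s out of the fingers' grip) ((linear speed of head_s above 0.7 m/s and contact force between head_s and the fingers below 0.05 N) or (linear speed of head_m above 0.7 m/s and contact force between head_m and the fingers below 0.05 N) or (linear speed of head_l above 0.7 m/s and contact force between head_l and the fingers below 0.05 N) or (linear speed of head_xl above 0.7 m/s and contact force between head_xl and the fingers below 0.05 N)).
It fails at once if a head is toppled (leans by more than 0.8 rad) (angle between any of head_s, head_m, head_l, head_xl's own z axis and vertical above 0.8 rad).
It fails at once if the steel cup is pushed away by more than 30 mm or knocked over (distance of steel_cup from where it was at the start of the episode above 0.03 m or angle between steel_cup's own z axis and vertical above 0.5 rad).
It also fails if it takes over 99 s, if anything falls off the work surface, if the arm or the gripper's body presses on something with over 40 N, if the wrist force passes 120 N, or if a joint passes its speed limit or range.

## Working session

There is one attempt and no reset: what is moved stays moved. The work goes in short steps, Python scripts to look and compute and a tool call to move; the robot and the scene stay as the last step left them, time stands still between calls to the robot, and variables do not carry over. Pictures are saved under pics/ and viewed, and the job is handed in when it is done.

Besides the shell and the picture viewer there is one more tool, called after "Call:" in YAML: its name, and indented under it one key for each argument. move_arm: Moves the arm, as the interface text tells. Its arguments: {"type":"object","properties":{"increments":{"type":"array","items":{"type":"array"}},"jaw":{"type":"number"}},"required":["increments"]}

```bash
mkdir -p pics; ls
python3 - <<'E'
from plant import ctrl
import cv2
print(ctrl.get_obs())
for n in ["scene","top","wrist"]:
    s=ctrl.snapshot(n); cv2.imwrite(f"pics/{n}0.png",s["color"][:,:,::-1])
    print(n,s["fx"],s["fy"],s["cx"],s["cy"],s["D"],s["R"],s["t"])
E
```

```text
pics
{'clock': 0.0, 'joint_pos': array([ 8.95027014e+01,  2.05914124e+01,  6.33463813e-01, -2.13123352e-02,
       -7.01349351e+01, -1.65078722e+01]), 'qvel': array([-0.01323483,  0.03323031,  0.11433456,  0.05119746, -0.01929709,
        0.08193726]), 'tau': array([-1.34668764e-03, -5.82711196e+01,  2.93064219e+01,  6.99761957e+00,
        7.26358965e-03, -1.56433121e-04]), 'tool_pos': array([0.19726376, 0.64497281, 0.19881687]), 'orientation': array([ 1.79905252e+02, -7.18628493e-03, -1.70124232e+01]), 'force': array([0.64357439, 0.79967671, 0.30266326]), 'moment': array([0.02254949, 0.00874611, 0.04401377]), 'opening': 0.08777015405198943}
scene 468.6447975570926 468.6447975570926 324.1074098834659 246.68071696740708 [0.02158035 0.         0.         0.         0.        ] [[-0.50561214 -0.86276044 -0.00088241]
 [-0.61735072  0.36250631 -0.69818856]
 [ 0.60268935 -0.35246786 -0.71591337]] [0.27919261 0.3874038  0.65805976]
top 581.1469776790373 581.1469776790373 314.1231942165537 226.7118403553202 [-0.16520454  0.          0.          0.          0.        ] [[ 2.33480802e-04 -9.99893619e-01  1.45840747e-02]
 [-9.88765964e-01 -2.41074107e-03 -1.49452522e-01]
 [ 1.49471781e-01 -1.43853424e-02 -9.88661342e-01]] [-0.01282345  0.52340394  1.18682085]
wrist 406.52371600005665 406.52371600005665 319.7538940419471 238.4839691766978 [0.02316741 0.         0.         0.         0.        ] [[-2.92365491e-01 -9.56306539e-01  4.73079246e-04]
 [-9.22757259e-01  2.82238498e-01  2.62412787e-01]
 [-2.51080585e-01  7.62839058e-02 -9.64955598e-01]] [ 0.67402929 -0.03297654  0.39001521]
```

View pics/scene0.png

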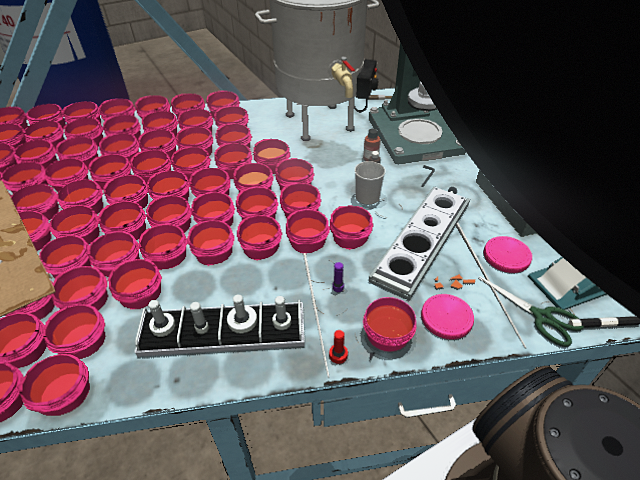

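View pics/top0.png

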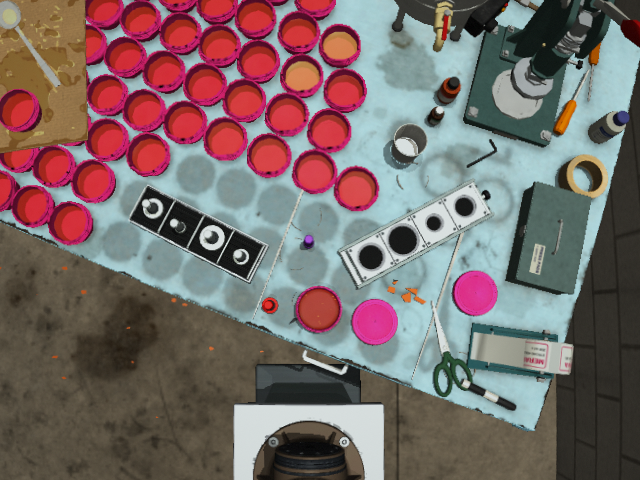

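View pics/wrist0.png

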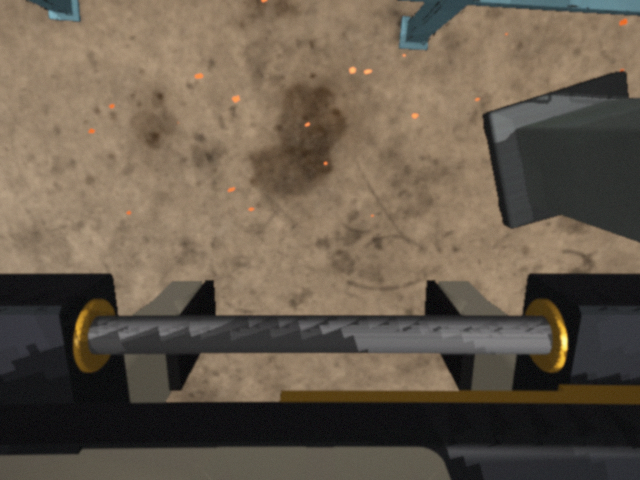

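Run:
```python
import cv2
im=cv2.imread("pics/top0.png")
a=cv2.resize(im[175:295,120:280],None,fx=5,fy=5,interpolation=cv2.INTER_CUBIC); cv2.imwrite("pics/ra.png",a)
a=cv2.resize(im[170:295,335:500],None,fx=4.8,fy=4.8,interpolation=cv2.INTER_CUBIC); cv2.imwrite("pics/na.png",a)
im=cv2.imread("pics/scene0.png")
a=cv2.resize(im[260:380,130:370],None,fx=3.3,fy=3.3,interpolation=cv2.INTER_CUBIC); cv2.imwrite("pics/sa.png",a)
```

```text
(no output)
```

View pics/ra.png

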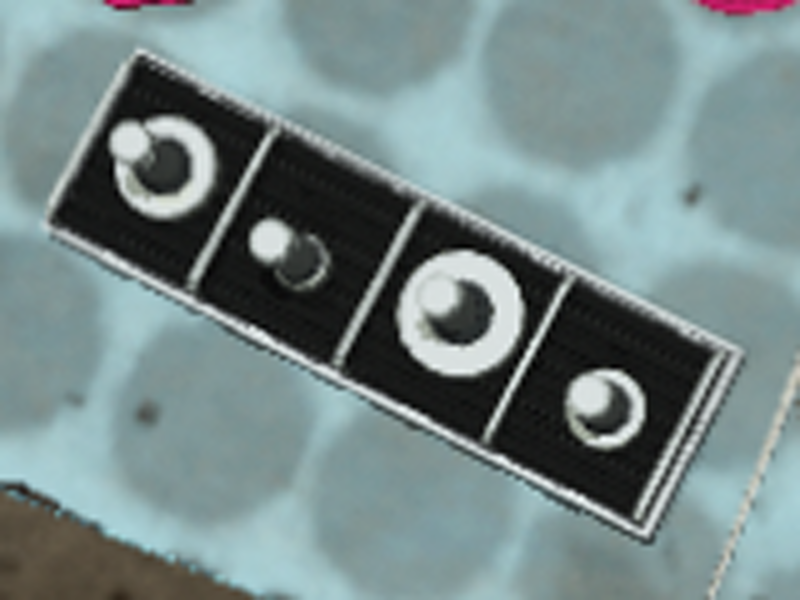

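View pics/na.png

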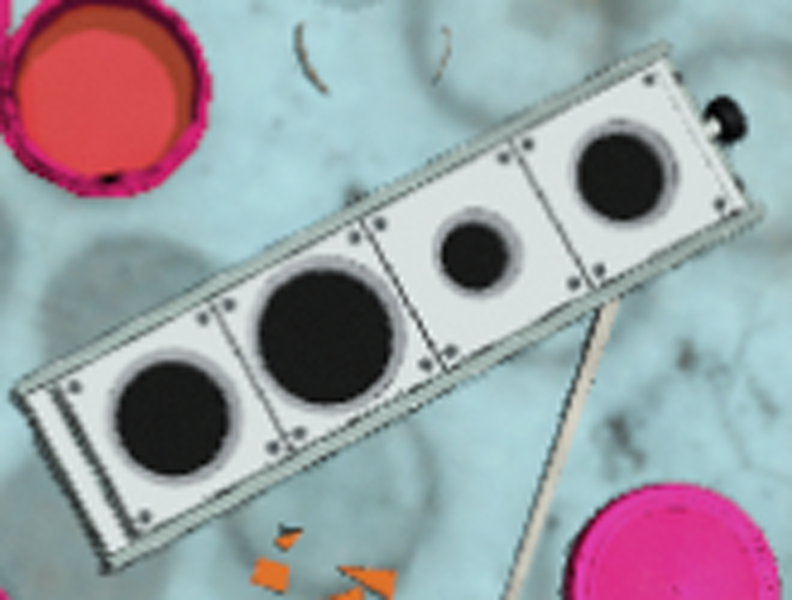

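View pics/sa.png

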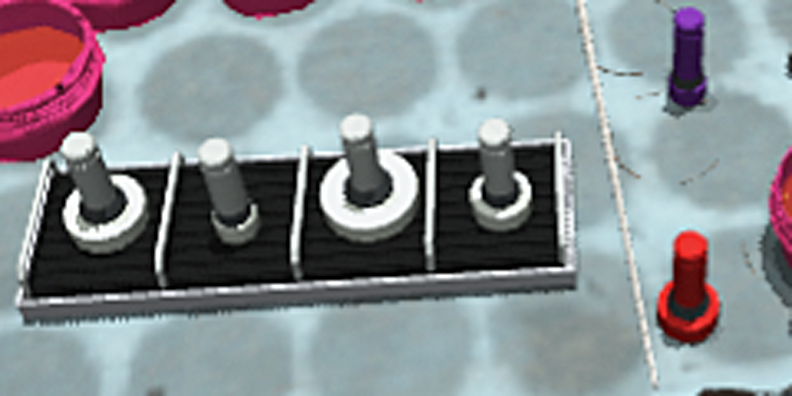

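```bash
cat > h.py <<'E'
import numpy as np, cv2
def K(s): return np.array([[s["fx"],0,s["cx"]],[0,s["fy"],s["cy"]],[0,0,1]])
def ray(s,uv):
    p=cv2.undistortPoints(np.array(uv,float).reshape(-1,1,2),K(s),np.array(s["D"])).reshape(-1,2)
    R=np.array(s["R"]);C=-R.T@np.array(s["t"])
    return C,np.c_[p,np.ones(len(p))]@R
def plane(s,uv,z):
    C,d=ray(s,uv); return C+d*((z-C[2])/d[:,2])[:,None]
def proj(s,X):
    rv=cv2.Rodrigues(np.array(s["R"]))[0]
    return cv2.projectPoints(np.array(X,float).reshape(-1,1,3),rv,np.array(s["t"]),K(s),np.array(s["D"]))[0].reshape(-1,2)
E
python3 - <<'E'
from plant import ctrl
from h import *
s=ctrl.snapshot("top"); im=s["color"]; g=im.max(2)
print("C",-np.array(s["R"]).T@s["t"])
def blobs(m,box,amin,z):
    M=np.zeros_like(m);u0,v0,u1,v1=box;M[v0:v1,u0:u1]=m[v0:v1,u0:u1]
    cs,_=cv2.findContours(M,cv2.RETR_EXTERNAL,cv2.CHAIN_APPROX_NONE)
    for c in cs:
        if cv2.contourArea(c)<amin: continue
        P=plane(s,c.reshape(-1,2),z)
        (x,y),r=cv2.minEnclosingCircle(P[:,:2].astype(np.float32))
        mo=cv2.moments(P[:,:2].astype(np.float32).reshape(-1,1,2))
        cc=np.array([mo["m10"],mo["m01"]])/mo["m00"]
        print(c.reshape(-1,2).mean(0).round(1),"cent",(cc*1000).round(1),"dia eq",round(2000*np.sqrt(abs(mo["m00"])/np.pi),1),"encl",round(2000*r,1), np.round([x*1000,y*1000],1))
print("nest floors")
blobs(((g<70)*255).astype(np.uint8),(345,185,485,280),60,0.02)
print("pads")
w=((im.min(2)>120)*255).astype(np.uint8)
w2=w.copy()
blobs(w2,(138,192,262,275),20,0.036)
E
```

```text
C [0.34013077 0.00551253 1.25177495]
nest floors
[370.4 256.9] cent [ 461.7 -132.5] dia eq 47.8 encl 50.4 [ 461.8 -133. ]
[402.3 239.8] cent [ 498.4 -202. ] dia eq 57.8 encl 60.6 [ 498.2 -202.2]
[433.3 222.8] cent [ 535.4 -270.8] dia eq 27.5 encl 29.5 [ 535.5 -271.1]
[463.9 206.5] cent [ 572.1 -340.2] dia eq 37.6 encl 39.8 [ 571.9 -340.1]
pads
[259.4 269.9] cent [429.8 103.3] dia eq 12.3 encl 23.6 [434.1 104.3]
[240.4 256. ] cent [461.1 142.3] dia eq 31.2 encl 34.1 [461.4 143.2]
[211.7 237.2] cent [501.1 204.7] dia eq 51.6 encl 53.9 [501.  204.9]
[178.6 259.5] cent [458.3 293.9] dia eq 118.3 encl 238.4 [476.1 258.2]
[173.6 222.7] cent [532.3 287.7] dia eq 15.5 encl 18.0 [531.9 287.2]
[151.9 207.3] cent [564.7 335.7] dia eq 43.2 encl 49.8 [566.4 336.6]
[209.5 217.3] cent [560.9 175.3] dia eq 124.5 encl 245.2 [544.9 209.8]
[139.5 195.5] cent [591.9 364.6] dia eq 11.8 encl 22.4 [589.2 363. ]
```

Run:
```python
from plant import ctrl
from h import *
s=ctrl.snapshot("top"); sc=ctrl.snapshot("scene")
pad={'L':(165,167.5),'XL':(461,313.5),'M':(606,409),'S':(301,264)}
top={'L':(131,142),'XL':(441,295),'M':(594,395),'S':(271,242)}
st={'L':(79,145),'XL':(357,127),'M':(494,131),'S':(215,152)}
for k in pad:
    f=lambda p:[(p[0]+.5)/5+120-.5,(p[1]+.5)/5+175-.5]
    g=lambda p:[(p[0]+.5)/3.3+130-.5,(p[1]+.5)/3.3+260-.5]
    print(k,(plane(s,f(pad[k]),.036)[0,:2]*1000).round(1),(plane(s,f(top[k]),.092)[0,:2]*1000).round(1),(plane(sc,g(st[k]),.092)[0,:2]*1000).round(1))
# rack corners, nest
cor=[(135,52),(740,350),(650,540),(48,225)]
print((plane(s,[f(c) for c in cor],.02)*1000).round(0))
print("nest yaw",np.degrees(np.arctan2(-207.7,110.4)))
```

```text
L [563.5 334.5] [563.8 334.1] [561.5 335.9]
XL [500.8 204.3] [500.9 203.5] [498.8 206.1]
M [460.4 142. ] [460.5 140.6] [459.6 144.7]
S [521.8 273.6] [522.4 274. ] [521.  276.3]
[[618. 355.  20.]
 [488.  87.  20.]
 [406. 124.  20.]
 [541. 390.  20.]]
nest yaw -62.0077531810628
```

Call:
move_arm:
  increments:
    - [[16, -31, 0], -0.08]
    - [[16, -31, 0], -0.08]
    - [[16, -31, 0], -0.08]
    - [[16, -31, 0], -0.08]
    - [[16, -31, 0], -0.08]
    - [[16, -31, 0], -0.08]
    - [[16, -31, 0], -0.08]
    - [[16, -31, 0], -0.08]
  jaw: 0

```text
clock: 1.1
tool_pos: [0.3266, 0.3909, 0.1972]
orientation: [179.9, -0.0, -54.8]
force: [0.1, 0.7, 0.2]
opening: 0.0441
```

Call:
move_arm:
  increments:
    - [[19, -35, 0], -0.088]
    - [[19, -35, 0], -0.088]
    - [[19, -35, 0], -0.088]
    - [[19, -35, 0], -0.088]
    - [[19, -35, 0], -0.088]
    - [[19, -35, 0], -0.088]
    - [[19, -35, 0], -0.088]
    - [[1, -4, -2], -0.0]

```text
clock: 1.9
tool_pos: [0.4649, 0.1288, 0.1976]
orientation: [-179.8, 0.2, -91.7]
force: [-0.0, 0.5, 0.5]
opening: 0.0436
```

Call:
move_arm:
  increments:
    - [[-4, 13, 0], 0.03]
    - [[0, 0, -10], 0]
    - [[0, 0, -10], 0]
    - [[0, 0, -10], 0]
    - [[0, 0, -10], 0]
    - [[0, 0, 0], 0]
    - [[0, 0, 0], 0]
    - [[0, 0, 0], 0]

```text
clock: 2.7
tool_pos: [0.4592, 0.1434, 0.1532]
orientation: [-179.9, 0.1, -89.7]
force: [-0.3, -0.1, 0.2]
opening: 0.0438
```

Run:
```python
from plant import ctrl
from h import *
for n in ["wrist","top"]:
    s=ctrl.snapshot(n); im=s["color"][:,:,::-1].copy()
    print(proj(s,[[.4604,.1415,.092],[.4604,.1415,.036],[.501,.204,.092]]).round(0))
    cv2.imwrite(f"pics/{n}1.png",im)
o=ctrl.get_obs();print(o["tool_pos"],o["orientation"])
```

```text
[[318. 241.]
 [318. 221.]
 [257. 330.]]
[[238. 254.]
 [241. 256.]
 [208. 234.]]
[0.45938954 0.14339603 0.15351043] [-1.79894322e+02  1.33205462e-01 -8.97533558e+01]
```

View pics/wrist1.png

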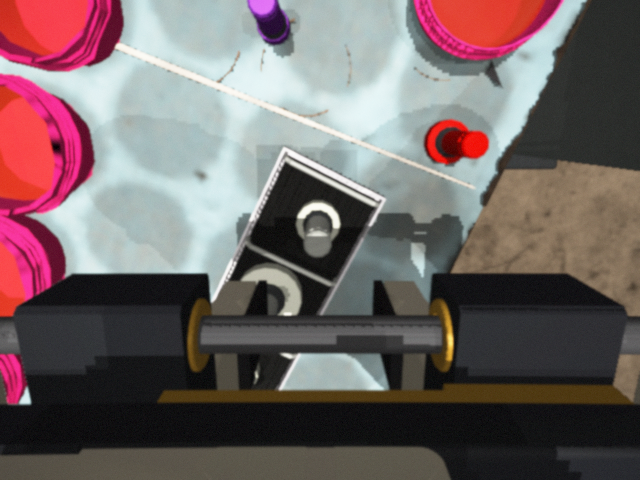

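Call:
move_arm:
  increments:
    - [[1, -2, -20], 0]
    - [[0, 0, -20], 0]
    - [[0, 0, -20], 0]
    - [[0, 0, -20], 0]
    - [[0, 0, -15], 0]
    - [[0, 0, -4], 0]
    - [[0, 0, 0], 0]
    - [[0, 0, 0], 0]

```text
clock: 3.6
tool_pos: [0.464, 0.1431, 0.0559]
orientation: [-179.4, 0.4, -89.7]
force: [0.5, -0.4, 0.6]
opening: 0.0437
```

Call:
move_arm:
  increments:
    - [[-3, -1, -3], 0]
    - [[0, 0, 0], 0]
    - [[0, 0, 0], 0]
    - [[0, 0, 0], 0]
    - [[0, 0, 0], 0]
    - [[0, 0, 0], 0]
    - [[0, 0, 0], 0]
    - [[0, 0, 0], 0]
  jaw: -1

```text
clock: 4.4
tool_pos: [0.4618, 0.1429, 0.0551]
orientation: [-179.2, 0.6, -89.7]
force: [0.1, 0.3, 0.0]
opening: 0.0162
```

Call:
move_arm:
  increments:
    - [[0, 0, 8], 0]
    - [[0, 0, 15], 0]
    - [[0, 0, 20], 0]
    - [[0, 0, 20], 0]
    - [[0, 0, 20], 0]
    - [[2, -10, 20], 0]
    - [[5, -20, 5], 0]
    - [[6, -25, 0], 0]

```text
clock: 5.2
tool_pos: [0.474, 0.0875, 0.1708]
orientation: [-179.2, 0.5, -89.5]
force: [-0.0, 0.2, -2.5]
opening: 0.0165
```

Run:
```python
from plant import ctrl
from h import *
for n in ["wrist","scene"]:
    s=ctrl.snapshot(n); im=s["color"][:,:,::-1].copy()
    cv2.imwrite(f"pics/{n}2.png",im)
o=ctrl.get_obs();print(o["tool_pos"],o["orientation"],o["force"],o["opening"])
```

```text
[0.47378966 0.08566314 0.17011638] [-179.28423569    0.48756307  -89.69478019] [ 0.69611597  0.09132216 -1.57314206] 0.01653605425233844
```

View pics/wrist2.png

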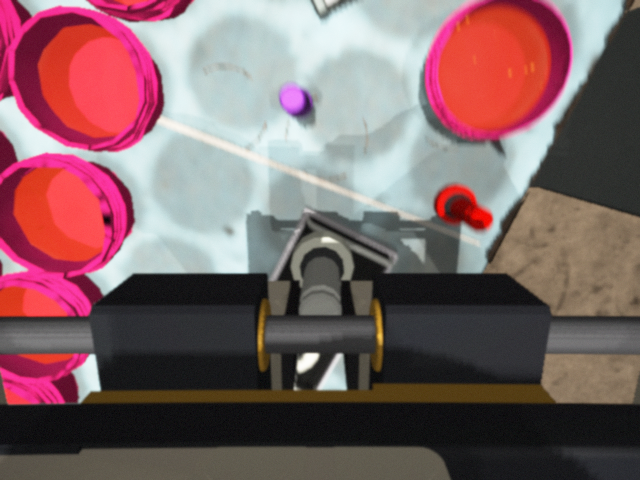

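View pics/scene2.png

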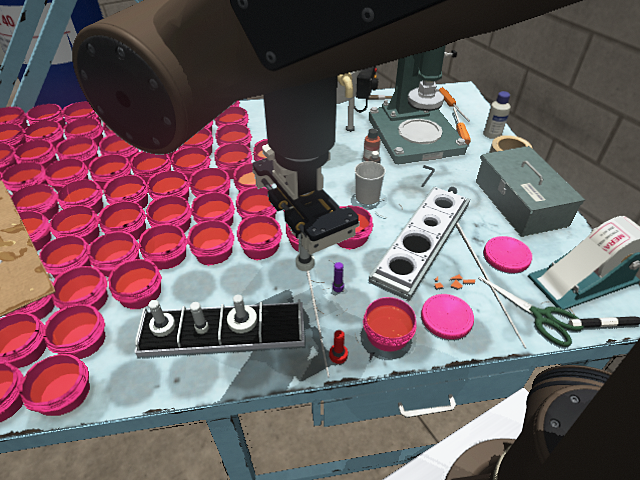

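Call:
move_arm:
  increments:
    - [[8, -35, 5], 0]
    - [[9, -40, 3], 0]
    - [[9, -40, 0], 0]
    - [[9, -40, 0], 0]
    - [[9, -40, 0], 0]
    - [[9, -40, 0], 0]
    - [[9, -40, 0], 0]
    - [[9, -40, 0], 0]

```text
clock: 6.1
tool_pos: [0.5458, -0.2357, 0.1825]
orientation: [-179.1, 0.6, -89.2]
force: [0.5, 0.6, -2.1]
opening: 0.0167
```

Call:
move_arm:
  increments:
    - [[9, -35, 0], 0]
    - [[8, -30, 0], 0]
    - [[5, -20, 0], 0]
    - [[2, -10, 0], 0]
    - [[1, -5, 0], 0]
    - [[0, 0, -10], 0]
    - [[0, 0, -10], 0]
    - [[0, 0, -10], 0]

```text
clock: 6.9
tool_pos: [0.5715, -0.3417, 0.1507]
orientation: [-179.2, 0.6, -89.5]
force: [0.3, 0.4, -2.0]
opening: 0.0167
```

```bash
cat > see.py <<'E'
import sys
from plant import ctrl
from h import *
tag=sys.argv[1]
o=ctrl.get_obs();print((o["tool_pos"]*1000).round(1),o["orientation"].round(2),o["force"].round(1),o["opening"])
for n in sys.argv[2:]:
    s=ctrl.snapshot(n); im=s["color"][:,:,::-1].copy()
    cv2.imwrite(f"pics/{n}{tag}.png",im)
E
python3 see.py 3 wrist top
```

```text
[ 571.5 -341.7  150.7] [-179.16    0.64  -89.51] [ 0.3  0.4 -2. ] 0.01672983277082845
```

View pics/wrist3.png

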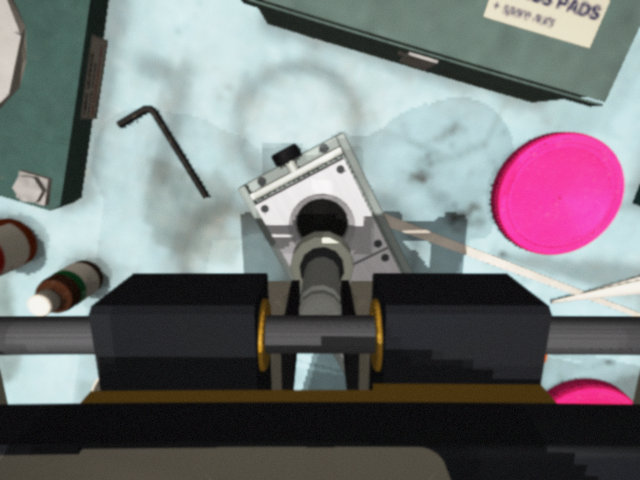

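Run:
```python
from plant import ctrl
from h import *
s=ctrl.snapshot("wrist")
print(proj(s,[[.572,-.340,.030],[.572,-.340,.016]]).round(1))
o=ctrl.get_obs();t=o["tool_pos"]
zb=t[2]-.0551+.022
print("pad under px -> world", (plane(s,[[323,255]],zb+.014)*1000).round(1), "tcp",t*1000)
im=s["color"][:,:,::-1][180:300,260:400]
cv2.imwrite("pics/c3.png",cv2.resize(im.copy(),None,fx=5,fy=5,interpolation=cv2.INTER_CUBIC))
```

```text
[[319.1 222.8]
 [319.3 218.7]]
pad under px -> world [[ 568.8 -347.5  131.3]] tcp [ 570.89840239 -341.76472035  150.39461198]
```

View pics/c3.png

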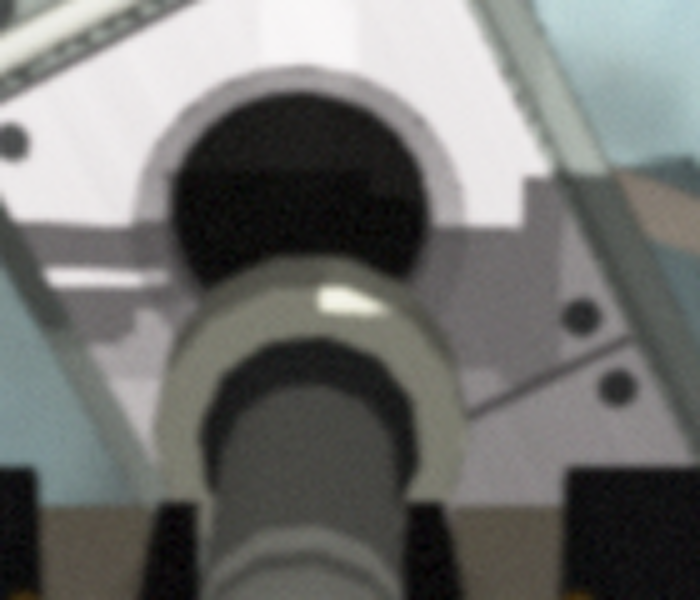

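Run:
```python
from plant import ctrl
from h import *
s=ctrl.snapshot("wrist")
o=ctrl.get_obs();t=o["tool_pos"]
zb=t[2]-.0551+.022
print("pad", (plane(s,[[322,266]],zb+.014)*1000).round(1),"hole",(plane(s,[[319.4,224.9]],.03)*1000).round(1), "tcp",t*1000)
```

```text
pad [[ 569.8 -341.8  132.2]] hole [[ 572.5 -338.7   30. ]] tcp [ 571.45844278 -342.16497404  151.25987256]
```

Call:
move_arm:
  increments:
    - [[2, 2, -15], 0]
    - [[0, 0, -15], 0]
    - [[0, 0, -15], 0]
    - [[0, 0, -15], 0]
    - [[0, 0, -10], 0]
    - [[0, 0, -5], 0]
    - [[0, 0, 0], 0]
    - [[0, 0, 0], 0]

```text
clock: 7.9
tool_pos: [0.5754, -0.3386, 0.0723]
orientation: [-179.0, 0.6, -89.4]
force: [-0.8, 0.3, -1.6]
opening: 0.0169
```

Run:
```python
from plant import ctrl
from h import *
s=ctrl.snapshot("wrist")
o=ctrl.get_obs();print((o["tool_pos"]*1000).round(1),o["orientation"])
im=s["color"][:,:,::-1][180:300,260:400]
cv2.imwrite("pics/c4.png",cv2.resize(im.copy(),None,fx=5,fy=5,interpolation=cv2.INTER_CUBIC))
```

```text
[ 575.4 -338.6   72.5] [-178.96598762    0.56584169  -89.41440796]
```

View pics/c4.png

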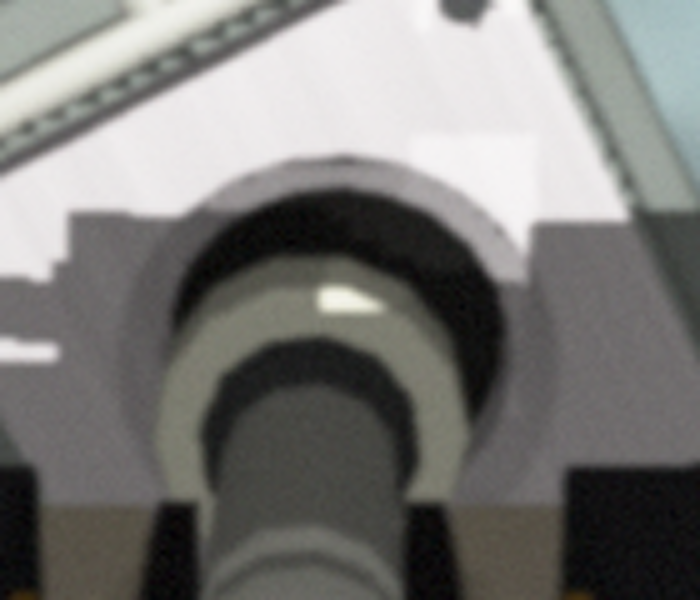

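Call:
move_arm:
  increments:
    - [[-3, -1.5, -4], 0]
    - [[0, 0, -4], 0]
    - [[-0.5, 0, -4], 0]
    - [[0, 0, -3], 0]
    - [[0, 0, 0], 0]
    - [[0, 0, 0], 0]
    - [[0, 0, 0], 0]
    - [[0, 0, 0], 0]

```text
clock: 8.75
tool_pos: [0.5727, -0.3408, 0.0581]
orientation: [-178.8, 0.5, -89.4]
force: [-1.1, -0.1, -1.7]
opening: 0.0165
```

Run:
```python
from plant import ctrl
from h import *
s=ctrl.snapshot("wrist")
o=ctrl.get_obs();print((o["tool_pos"]*1000).round(1),o["orientation"])
im=s["color"][:,:,::-1][180:300,260:400]
cv2.imwrite("pics/c5.png",cv2.resize(im.copy(),None,fx=5,fy=5,interpolation=cv2.INTER_CUBIC))
```

```text
[ 572.7 -340.8   58.2] [-178.784049      0.49885456  -89.41952189]
```

View pics/c5.png

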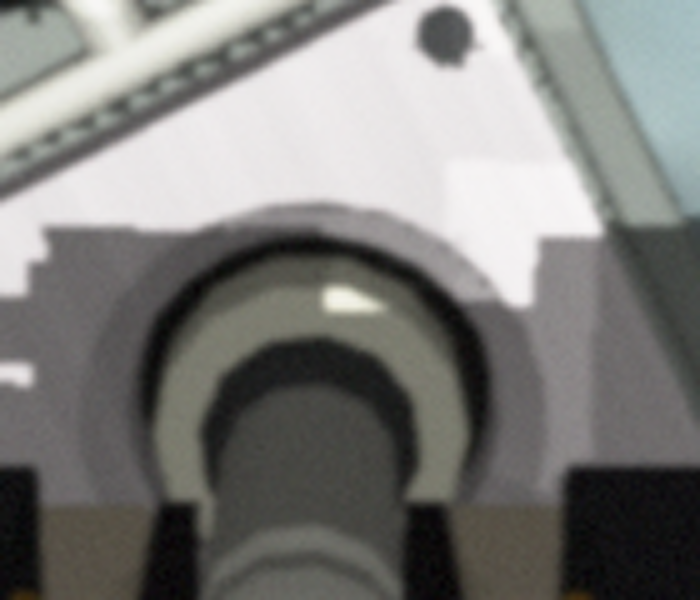

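Call:
move_arm:
  increments:
    - [[0, 0, -3], 0]
    - [[0, 0, -3], 0]
    - [[0, 0, -2], 0]
    - [[0, 0, -1], 0]
    - [[0, 0, 0], 0]
    - [[0, 0, 0], 0]
    - [[0, 0, 0], 0]
    - [[0, 0, 0], 0]

```text
clock: 9.6
tool_pos: [0.5731, -0.341, 0.0491]
orientation: [-178.7, 0.5, -89.4]
force: [-0.4, 0.3, -0.8]
opening: 0.0165
```

Call:
move_arm:
  increments:
    - [[0, 0, -1], 0]
    - [[0, 0, -0.5], 0]
    - [[0, 0, 0], 0]
    - [[0, 0, 0], 0]
    - [[0, 0, 0], 0]
    - [[0, 0, 0], 0]
    - [[0, 0, 0], 0]
    - [[0, 0, 0], 0]

```text
clock: 10.4
tool_pos: [0.5736, -0.3416, 0.0491]
orientation: [-178.7, 0.4, -89.4]
force: [-0.3, -0.2, 1.1]
opening: 0.0166
```

Contact force has reversed sign and z has stopped, so the pad is on the floor. Release.

Call:
move_arm:
  increments:
    - [[0, 0, 0], 0]
    - [[0, 0, 0], 0]
    - [[0, 0, 0], 0]
    - [[0, 0, 0], 0]
    - [[0, 0, 0], 0]
    - [[0, 0, 0], 0]
    - [[0, 0, 0], 0]
    - [[0, 0, 0], 0]
  jaw: 0

```text
clock: 11.2
tool_pos: [0.574, -0.3416, 0.0489]
orientation: [-178.6, 0.4, -89.4]
force: [0.7, 0.4, 0.2]
opening: 0.0441
```

Call:
move_arm:
  increments:
    - [[0, 0, 10], 0]
    - [[0, 0, 20], 0]
    - [[0, 0, 25], 0]
    - [[0, 0, 30], 0]
    - [[0, 5, 25], 0]
    - [[0, 20, 10], 0]
    - [[-3, 30, 0], 0]
    - [[-4, 40, 0], 0]

```text
clock: 12.0
tool_pos: [0.5663, -0.2484, 0.1784]
orientation: [-178.5, 0.3, -89.7]
force: [0.6, 1.1, -0.6]
opening: 0.0436
```

```bash
python3 see.py 6 top wrist
python3 - <<'E'
import cv2
im=cv2.imread("pics/top6.png")
a=cv2.resize(im[170:295,335:500],None,fx=4.8,fy=4.8,interpolation=cv2.INTER_CUBIC); cv2.imwrite("pics/n6.png",a)
E
```

```text
[ 566.3 -248.4  178.4] [-178.53    0.29  -89.66] [ 0.6  1.1 -0.6] 0.04363274998914558
```

View pics/wrist6.png

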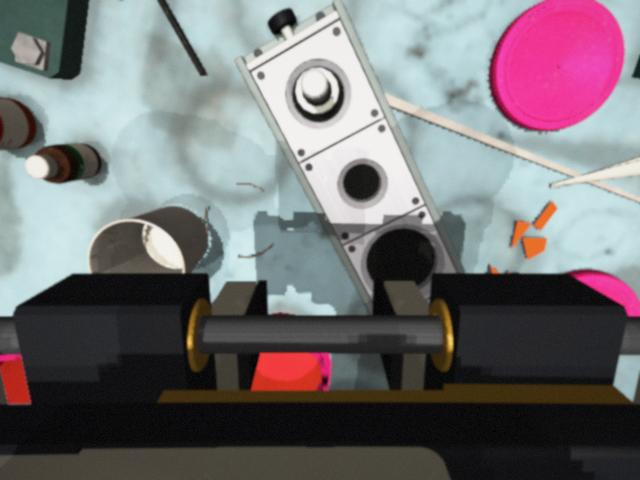

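View pics/n6.png

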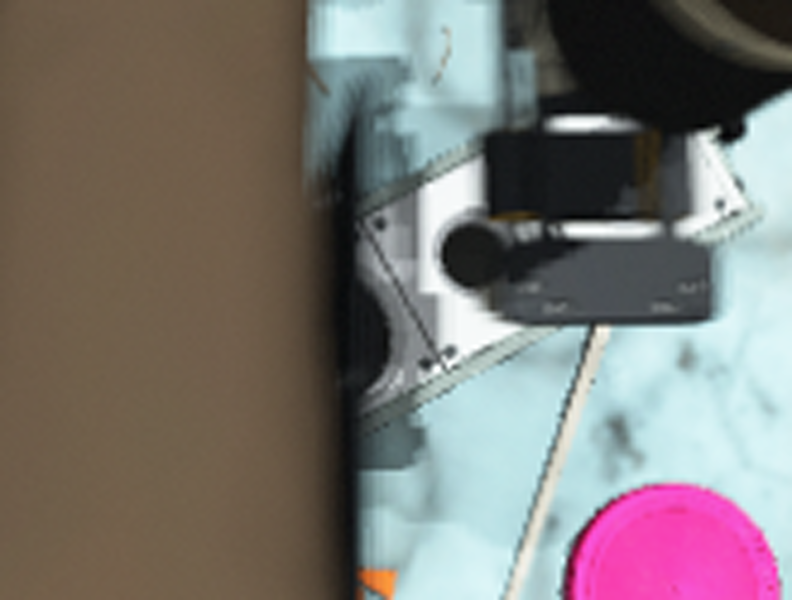

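Call:
move_arm:
  increments:
    - [[-3, 45, 0], 0]
    - [[-3, 45, 0], 0]
    - [[-3, 45, 0], 0]
    - [[-3, 45, 0], 0]
    - [[-3, 45, 0], 0]
    - [[-4, 45, 0], 0]
    - [[-4, 45, 0], 0]
    - [[-4, 45, 0], 0]

```text
clock: 12.9
tool_pos: [0.5383, 0.1222, 0.1866]
orientation: [-178.0, 0.3, -89.8]
force: [1.6, -0.8, 0.1]
opening: 0.0438
```

Call:
move_arm:
  increments:
    - [[-4, 40, 0], 0]
    - [[-4, 35, 0], 0]
    - [[-3, 20, 0], 0]
    - [[-2, 10, 0], 0]
    - [[0, 5, -5], 0]
    - [[0, 0, -10], 0]
    - [[0, 0, -10], 0]
    - [[0, 0, -10], 0]

```text
clock: 13.7
tool_pos: [0.5255, 0.24, 0.1545]
orientation: [-177.6, 0.6, -89.5]
force: [-0.3, -0.3, -0.2]
opening: 0.0441
```

```bash
python3 see.py 7 wrist
python3 - <<'E'
import cv2
im=cv2.imread("pics/wrist7.png")
a=cv2.resize(im[150:290,220:420],None,fx=4,fy=4,interpolation=cv2.INTER_CUBIC); cv2.imwrite("pics/c7.png",a)
E
```

```text
[525.5 240.  154.5] [-177.64    0.57  -89.49] [-0.3 -0.3 -0.2] 0.04408844541303525
```

View pics/c7.png

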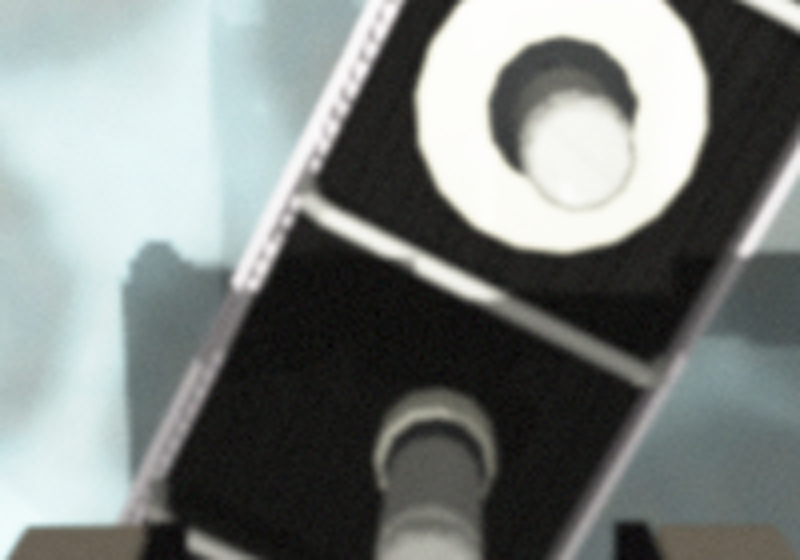

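Run:
```python
from plant import ctrl
from h import *
s=ctrl.snapshot("wrist")
f=lambda p:[(p[0]+.5)/4+220-.5,(p[1]+.5)/4+150-.5]
print((plane(s,[f((435,456))],.036)*1000).round(1))
print("XL",(plane(s,[f((562,107))],.036)*1000).round(1),(plane(s,[f((578,150))],.092)*1000).round(1))
o=ctrl.get_obs();t=o["tool_pos"];print(t)
```

```text
[[521.7 272.1  36. ]]
XL [[499.3 203.7  36. ]] [[500.1 203.3  92. ]]
[0.52453538 0.23935898 0.15335308]
```

Call:
move_arm:
  increments:
    - [[-3, 20, 0], 0]
    - [[0, 13, -10], 0]
    - [[0, 0, -20], 0]
    - [[0, 0, -20], 0]
    - [[0, 0, -20], 0]
    - [[0, 0, -15], 0]
    - [[0, 0, -10], 0]
    - [[0, 0, 0], 0]

```text
clock: 14.6
tool_pos: [0.5224, 0.2715, 0.0517]
orientation: [-177.8, 0.4, -89.6]
force: [0.0, -0.7, -0.2]
opening: 0.0436
```

Call:
move_arm:
  increments:
    - [[-0.5, 1.5, 1], 0]
    - [[0, 0, 0], 0]
    - [[0, 0, 0], 0]
    - [[0, 0, 0], 0]
    - [[0, 0, 0], 0]
    - [[0, 0, 0], 0]
    - [[0, 0, 0], 0]
    - [[0, 0, 0], 0]
  jaw: -1

```text
clock: 15.4
tool_pos: [0.5234, 0.2744, 0.0558]
orientation: [-177.6, 0.6, -89.6]
force: [-0.7, -0.1, -0.2]
opening: 0.0168
```

Call:
move_arm:
  increments:
    - [[0, 0, 8], 0]
    - [[0, 0, 15], 0]
    - [[0, 0, 20], 0]
    - [[0, 0, 25], 0]
    - [[0, 0, 25], 0]
    - [[0, -10, 20], 0]
    - [[0, -20, 10], 0]
    - [[0, -35, 5], 0]

```text
clock: 16.2
tool_pos: [0.5224, 0.2084, 0.1902]
orientation: [-177.7, 0.5, -89.4]
force: [0.8, -0.9, -1.2]
opening: 0.0166
```

Call:
move_arm:
  increments:
    - [[1, -42, 0], 0]
    - [[1, -45, 0], 0]
    - [[1, -45, 0], 0]
    - [[1, -45, 0], 0]
    - [[1, -45, 0], 0]
    - [[1, -45, 0], 0]
    - [[2, -45, 0], 0]
    - [[2, -45, 0], 0]

```text
clock: 17.0
tool_pos: [0.525, -0.1665, 0.1922]
orientation: [-177.5, 0.6, -89.2]
force: [1.8, 0.7, -0.6]
opening: 0.017
```

Call:
move_arm:
  increments:
    - [[2, -40, 0], 0]
    - [[2, -30, 0], 0]
    - [[1, -15, 0], 0]
    - [[1, -8, 0], 0]
    - [[0, 0, 0], 0]
    - [[0, 0, -10], 0]
    - [[0, 0, -15], 0]
    - [[0, 0, -15], 0]

```text
clock: 17.8
tool_pos: [0.5248, -0.27, 0.1507]
orientation: [-177.5, 0.6, -89.7]
force: [0.8, -0.1, -0.8]
opening: 0.0167
```

```bash
cat > crop.py <<'E'
import sys
from plant import ctrl
from h import *
s=ctrl.snapshot("wrist")
o=ctrl.get_obs();print((o["tool_pos"]*1000).round(1),o["orientation"].round(2),o["force"].round(1))
im=s["color"][:,:,::-1][170:300,250:410]
cv2.imwrite(f"pics/c{sys.argv[1]}.png",cv2.resize(im.copy(),None,fx=4,fy=4,interpolation=cv2.INTER_CUBIC))
X=np.array(eval(sys.argv[2])+[.03]) if len(sys.argv)>2 else None
if X is not None: print("nest predicted in crop", (proj(s,X)-[250,170])*4)
E
python3 crop.py 8 [.5354,-.2708]
```

```text
[ 523.2 -269.2  147.8] [-177.74    0.69  -89.68] [-1.6  1.1 -3.9]
nest predicted in crop [[250.2509837  199.96737416]]
```

View pics/c8.png

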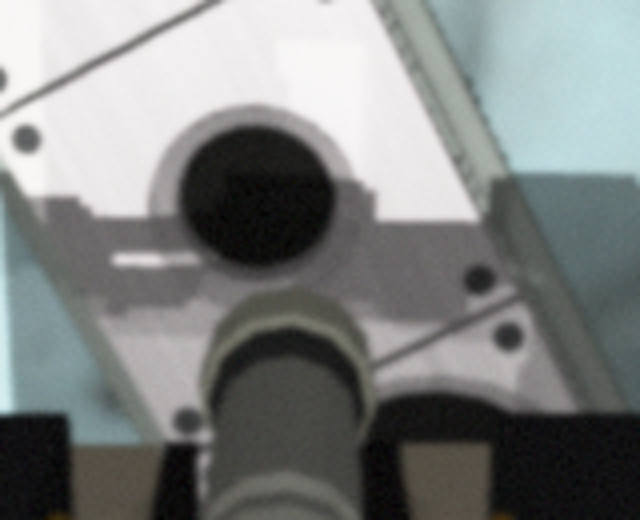

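Call:
move_arm:
  increments:
    - [[7, 0, -10], 0]
    - [[4, -1, -15], 0]
    - [[0, 0, -15], 0]
    - [[0, 0, -15], 0]
    - [[0, 0, -12], 0]
    - [[0, 0, -5], 0]
    - [[0, 0, 0], 0]
    - [[0, 0, 0], 0]

```text
clock: 18.65
tool_pos: [0.5376, -0.2653, 0.0714]
orientation: [-177.7, 0.7, -89.2]
force: [-0.0, -0.0, -1.0]
opening: 0.017
```

```bash
python3 crop.py 9 [.5354,-.2708]
```

```text
[ 537.7 -265.3   71.5] [-177.69    0.68  -89.25] [ 0.  -0.5 -0.1]
nest predicted in crop [[305.26459349 294.29207051]]
```

View pics/c9.png

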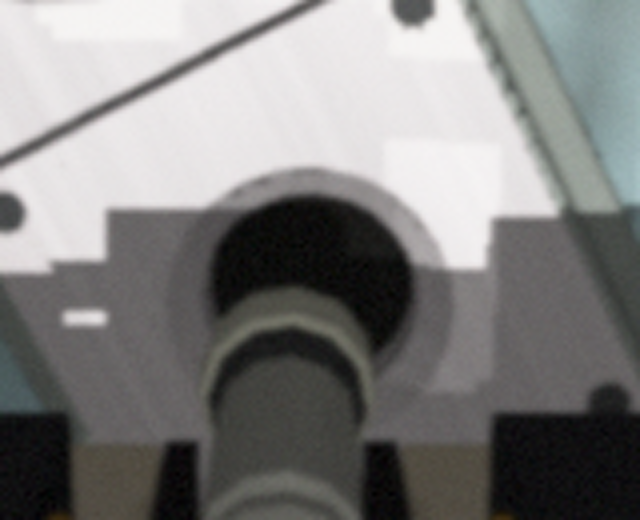

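Call:
move_arm:
  increments:
    - [[-2, -4, 0], 0]
    - [[-1, -2.5, 0], 0]
    - [[0, 0, -4], 0]
    - [[0, 0, -4], 0]
    - [[0, 0, -3], 0]
    - [[0, 0, 0], 0]
    - [[0, 0, 0], 0]
    - [[0, 0, 0], 0]

```text
clock: 19.5
tool_pos: [0.5353, -0.273, 0.0615]
orientation: [-177.5, 0.6, -89.3]
force: [0.4, 0.1, -0.3]
opening: 0.0166
```

```bash
python3 crop.py 10 [.5354,-.2708]
```

```text
[ 535.3 -273.    61.5] [-177.51    0.63  -89.28] [-0.1 -0.1 -0.5]
nest predicted in crop [[286.86272145 366.99094587]]
```

View pics/c10.png

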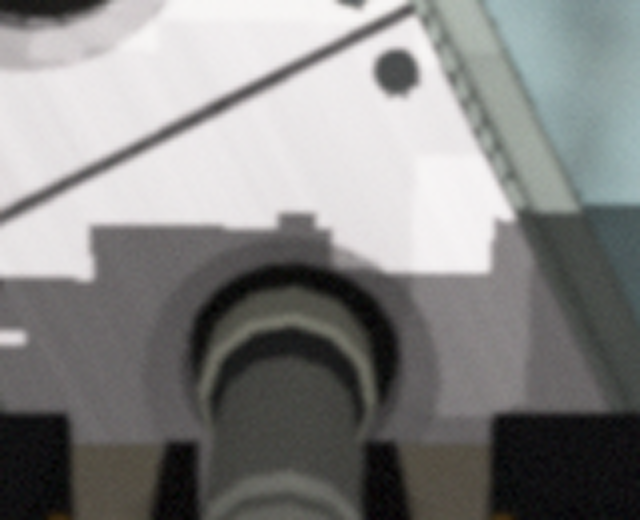

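Call:
move_arm:
  increments:
    - [[-0.5, 1, -3], 0]
    - [[0, 0, -3], 0]
    - [[0, 0, -3], 0]
    - [[0, 0, -2], 0]
    - [[0, 0, -1], 0]
    - [[0, 0, 0], 0]
    - [[0, 0, 0], 0]
    - [[0, 0, 0], 0]

```text
clock: 20.35
tool_pos: [0.5352, -0.2719, 0.0488]
orientation: [-177.5, 0.6, -89.3]
force: [0.1, -0.5, -1.2]
opening: 0.0165
```

Call:
move_arm:
  increments:
    - [[0, 0, -1], 0]
    - [[0, 0, -1], 0]
    - [[0, 0, -1], 0]
    - [[0, 0, 0], 0]
    - [[0, 0, 0], 0]
    - [[0, 0, 0], 0]
    - [[0, 0, 0], 0]
    - [[0, 0, 0], 0]

```text
clock: 21.15
tool_pos: [0.5363, -0.2728, 0.0488]
orientation: [-177.3, 0.5, -89.2]
force: [-1.0, 0.1, 1.5]
opening: 0.0167
```

```bash
python3 crop.py 11 [.5354,-.2708]
```

```text
[ 536.3 -272.8   48.8] [-177.31    0.5   -89.19] [ 0.2 -0.9  1.6]
nest predicted in crop [[291.30212899 397.51987735]]
```

View pics/c11.png

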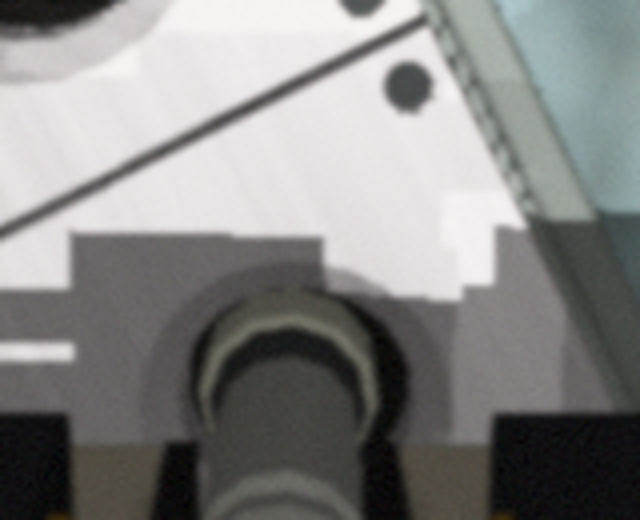

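Call:
move_arm:
  increments:
    - [[0, 0, 0], 0]
    - [[0, 0, 0], 0]
    - [[0, 0, 0], 0]
    - [[0, 0, 0], 0]
    - [[0, 0, 0], 0]
    - [[0, 0, 10], 0]
    - [[0, 0, 15], 0]
    - [[0, 0, 20], 0]
  jaw: 0

```text
clock: 22.0
tool_pos: [0.5343, -0.2723, 0.093]
orientation: [-177.6, 0.6, -89.2]
force: [0.3, 0.7, 0.8]
opening: 0.0437
```

Call:
move_arm:
  increments:
    - [[0, 0, 25], 0]
    - [[0, 0, 30], 0]
    - [[0, 10, 25], 0]
    - [[0, 20, 10], 0]
    - [[-2, 30, 0], 0]
    - [[-3, 40, 0], 0]
    - [[-4, 45, 0], 0]
    - [[-4, 45, 0], 0]

```text
clock: 22.8
tool_pos: [0.5226, -0.0821, 0.1973]
orientation: [-177.0, 0.4, -89.6]
force: [0.6, 0.0, 0.9]
opening: 0.0438
```

```bash
python3 see.py 12 wrist
```

```text
[522.6 -82.1 197.3] [-176.99    0.42  -89.64] [0.6 0.  0.9] 0.04376140367429467
```

View pics/wrist12.png

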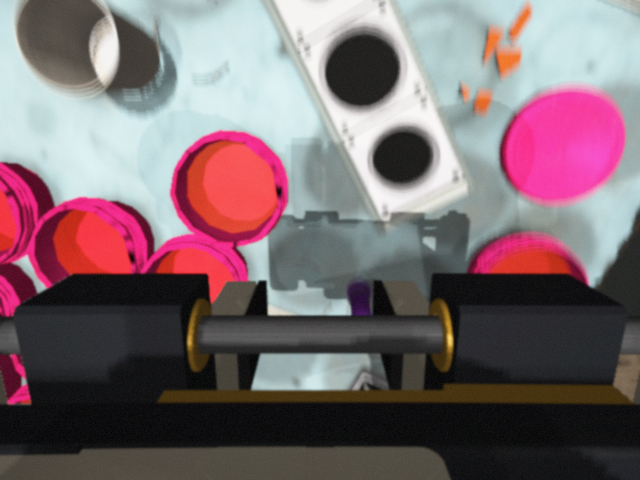

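Call:
move_arm:
  increments:
    - [[-3, 45, 0], 0]
    - [[-4, 45, 0], 0]
    - [[-4, 45, 0], 0]
    - [[-4, 45, 0], 0]
    - [[-4, 40, 0], 0]
    - [[-3, 25, 0], 0]
    - [[-1, 12, -10], 0]
    - [[0, 5, -15], 0]

```text
clock: 23.65
tool_pos: [0.4985, 0.1964, 0.1818]
orientation: [-176.2, 0.9, -89.3]
force: [0.0, -0.5, -0.9]
opening: 0.0441
```

```bash
python3 see.py 13 wrist
python3 - <<'E'
import cv2
im=cv2.imread("pics/wrist13.png")
a=cv2.resize(im[120:300,200:440],None,fx=3,fy=3,interpolation=cv2.INTER_CUBIC); cv2.imwrite("pics/c13.png",a)
E
```

```text
[498.5 196.4 181.8] [-176.21    0.88  -89.29] [ 0.  -0.5 -0.9] 0.04410130008390911
```

View pics/c13.png

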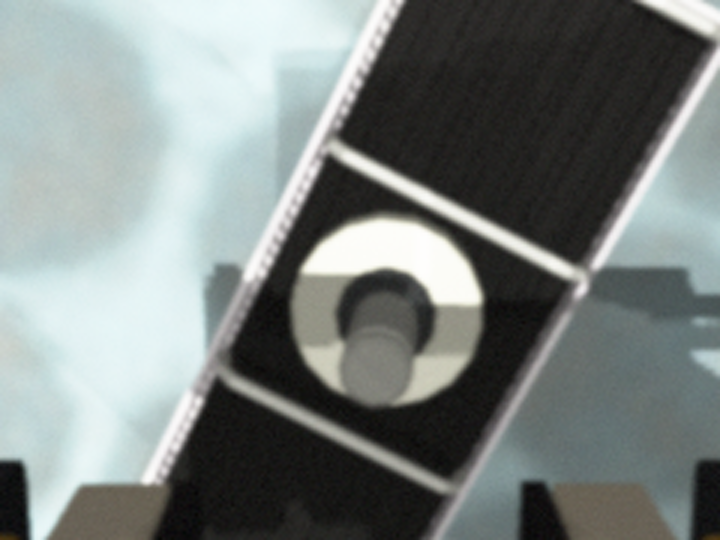

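Run:
```python
from plant import ctrl
from h import *
s=ctrl.snapshot("wrist")
f=lambda p:[(p[0]+.5)/3+200-.5,(p[1]+.5)/3+120-.5]
print("XL",(plane(s,[f((388,311))],.036)*1000).round(1),(plane(s,[f((377,367))],.092)*1000).round(1))
o=ctrl.get_obs();t=o["tool_pos"];print(t)
```

```text
XL [[498.3 203.3  36. ]] [[498.6 202.8  92. ]]
[0.49714568 0.19458394 0.17949496]
```

Call:
move_arm:
  increments:
    - [[1, 6, -15], 0]
    - [[0, 3, -20], 0]
    - [[0, 0, -20], 0]
    - [[0, 0, -20], 0]
    - [[0, 0, -20], 0]
    - [[0, 0, -15], 0]
    - [[0, 0, -10], 0]
    - [[0, 0, 0], 0]

```text
clock: 24.55
tool_pos: [0.5007, 0.1968, 0.0596]
orientation: [-176.3, 0.7, -89.7]
force: [0.3, -0.1, -0.4]
opening: 0.0439
```

Call:
move_arm:
  increments:
    - [[-1, 4, -2], 0]
    - [[0, 3, -2], 0]
    - [[0, 0, 0], 0]
    - [[0, 0, 0], 0]
    - [[0, 0, 0], 0]
    - [[0, 0, 0], 0]
    - [[0, 0, 0], 0]
    - [[0, 0, 0], 0]

```text
clock: 25.35
tool_pos: [0.5016, 0.2054, 0.059]
orientation: [-176.0, 0.9, -89.7]
force: [0.1, -0.0, 0.3]
opening: 0.0437
```

Call:
move_arm:
  increments:
    - [[-1, -2, -4], 0]
    - [[0, 0, 0], 0]
    - [[0, 0, 0], 0]
    - [[0, 0, 0], 0]
    - [[0, 0, 0], 0]
    - [[0, 0, 0], 0]
    - [[0, 0, 0], 0]
    - [[0, 0, 0], 0]
  jaw: -1

```text
clock: 26.15
tool_pos: [0.501, 0.2033, 0.0548]
orientation: [-176.0, 0.9, -89.7]
force: [0.7, -0.4, -0.4]
opening: 0.0169
```

Call:
move_arm:
  increments:
    - [[0, 0, 6], 0]
    - [[0, 0, 12], 0]
    - [[0, 0, 20], 0]
    - [[0, 0, 20], 0]
    - [[0, 0, 20], 0]
    - [[0, 0, 20], 0]
    - [[0, -10, 20], 0]
    - [[0, -25, 10], 0]

```text
clock: 26.95
tool_pos: [0.4946, 0.1654, 0.1837]
orientation: [-176.7, 0.5, -89.7]
force: [0.2, -0.8, -2.5]
opening: 0.0165
```

```bash
python3 see.py 14 wrist scene
```

```text
[494.6 165.4 183.7] [-176.73    0.49  -89.69] [ 0.2 -0.8 -2.5] 0.016458290738156696
```

View pics/wrist14.png

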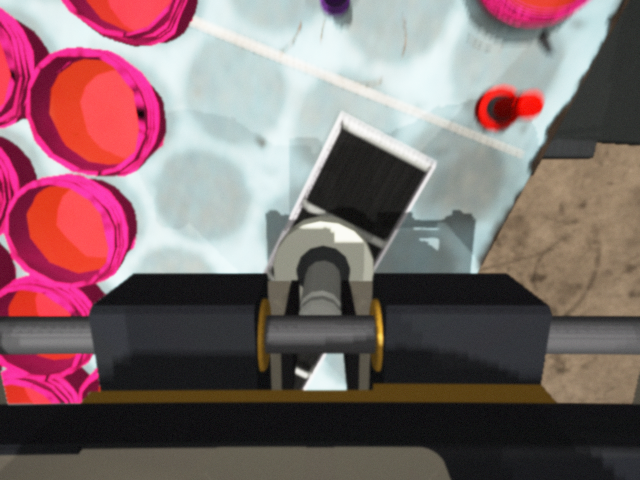

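View pics/scene14.png

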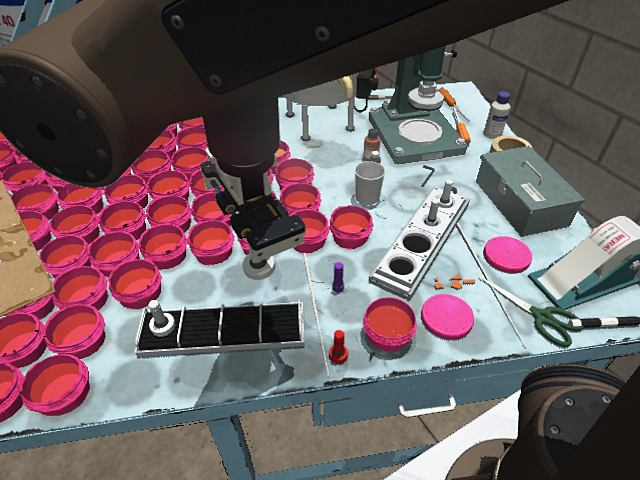

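Call:
move_arm:
  increments:
    - [[1, -35, 0], 0]
    - [[1, -40, 0], 0]
    - [[1, -40, 0], 0]
    - [[1, -40, 0], 0]
    - [[1, -40, 0], 0]
    - [[2, -40, 0], 0]
    - [[2, -40, 0], 0]
    - [[2, -35, 0], 0]

```text
clock: 27.85
tool_pos: [0.4994, -0.1533, 0.1815]
orientation: [-177.1, 0.6, -89.5]
force: [0.4, 1.3, -2.9]
opening: 0.0166
```

Call:
move_arm:
  increments:
    - [[1, -20, 0], 0]
    - [[1, -12, 0], 0]
    - [[1, -5, 0], 0]
    - [[0, 0, 0], 0]
    - [[0, 0, -10], 0]
    - [[0, 0, -15], 0]
    - [[0, 0, -15], 0]
    - [[0, 0, -10], 0]

```text
clock: 28.65
tool_pos: [0.5011, -0.1906, 0.1275]
orientation: [-177.2, 0.8, -89.7]
force: [0.2, -0.0, -3.3]
opening: 0.0165
```

```bash
python3 crop.py 15 [.4984,-.202]
```

```text
[ 500.2 -190.4  126. ] [-177.34    0.79  -89.68] [-1.6  0.1 -5.7]
nest predicted in crop [[320.48623219 171.26503089]]
```

View pics/c15.png

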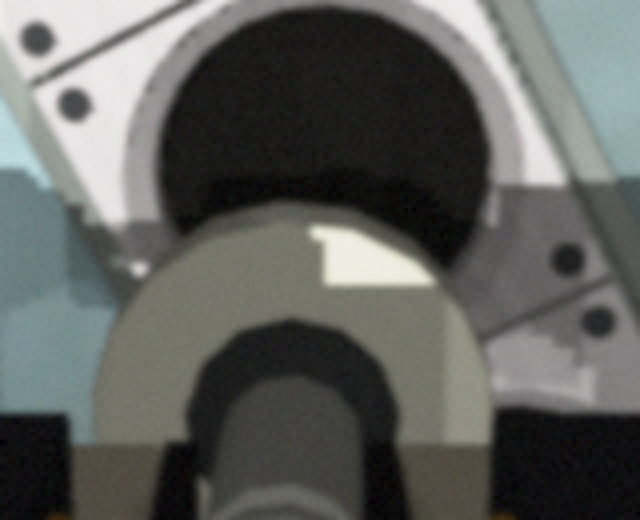

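Call:
move_arm:
  increments:
    - [[-1, -6, 0], 0]
    - [[-1, -4, -8], 0]
    - [[0, 0, -15], 0]
    - [[0, 0, -15], 0]
    - [[0, 0, -10], 0]
    - [[0, 0, -3], 0]
    - [[0, 0, 0], 0]
    - [[0, 0, 0], 0]

```text
clock: 29.5
tool_pos: [0.5001, -0.2014, 0.0744]
orientation: [-177.1, 0.7, -89.5]
force: [-0.1, 0.8, -3.0]
opening: 0.017
```

```bash
python3 crop.py 16 [.4984,-.202]
```

```text
[ 500.2 -201.4   74.5] [-177.1     0.72  -89.55] [ 0.1  0.7 -2.9]
nest predicted in crop [[304.41270507 320.47992605]]
```

View pics/c16.png

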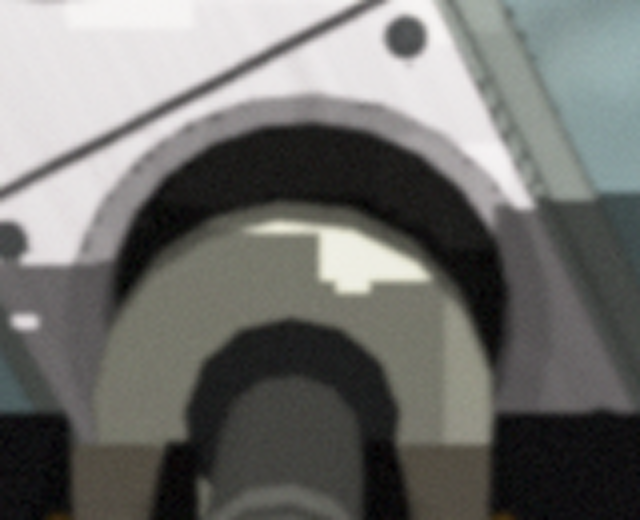

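Run:
```python
from plant import ctrl
from h import *
s=ctrl.snapshot("wrist")
o=ctrl.get_obs();t=o["tool_pos"];print(t*1000)
def circ(c,r,z):
    a=np.linspace(0,2*np.pi,73)
    p=(proj(s,np.c_[c[0]+r*np.cos(a),c[1]+r*np.sin(a),np.full(73,z)])-[250,170])*4
    return "L %.0f R %.0f T %.0f"%(p[:,0].min(),p[:,0].max(),p[:,1].min())
print("mouth",circ((.4984,-.202),.036,.03))
zb=t[2]-.0548+.022
h=(t[0]-.001,t[1])
print("pad top",circ(h,.027,zb+.014),"under",circ(h,.027,zb))
h=(t[0]-.001,t[1]+.003)
print("pad top",circ(h,.027,zb+.014),"under",circ(h,.027,zb))
```

```text
[ 500.2173537  -201.38386475   74.5840837 ]
mouth L 63 R 551 T 78
pad top L 90 R 497 T 184 under L 106 R 489 T 162
pad top L 91 R 496 T 207 under L 107 R 488 T 183
```

Call:
move_arm:
  increments:
    - [[-1.5, -2.5, -3], 0]
    - [[0, 0, -4], 0]
    - [[0, 0, -4], 0]
    - [[0, 0, -3], 0]
    - [[0, 0, 0], 0]
    - [[0, 0, 0], 0]
    - [[0, 0, 0], 0]
    - [[0, 0, 0], 0]

```text
clock: 30.4
tool_pos: [0.4993, -0.2041, 0.0604]
orientation: [-177.0, 0.7, -89.5]
force: [0.2, 0.3, -3.3]
opening: 0.0166
```

```bash
python3 crop.py 17 [.4984,-.202]
```

```text
[ 499.3 -204.1   60.4] [-176.98    0.71  -89.52] [ 0.3  0.1 -2.7]
nest predicted in crop [[295.76731329 368.95409149]]
```

View pics/c17.png

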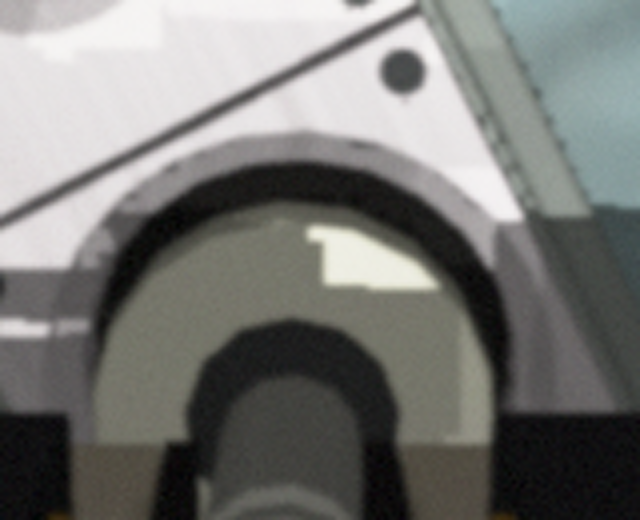

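Call:
move_arm:
  increments:
    - [[-1.2, -1.5, -1], 0]
    - [[0, 0, -3], 0]
    - [[0, 0, -3], 0]
    - [[0, 0, -2], 0]
    - [[0, 0, 0], 0]
    - [[0, 0, 0], 0]
    - [[0, 0, 0], 0]
    - [[0, 0, 0], 0]

```text
clock: 31.25
tool_pos: [0.498, -0.2058, 0.0506]
orientation: [-177.0, 0.7, -89.5]
force: [-0.1, -0.9, -2.1]
opening: 0.0168
```

```bash
python3 crop.py 18 [.4984,-.202]
```

```text
[ 498.1 -205.8   50.7] [-176.97    0.71  -89.52] [ 0.6 -0.1 -3.2]
nest predicted in crop [[283.40293776 404.28952026]]
```

View pics/c18.png

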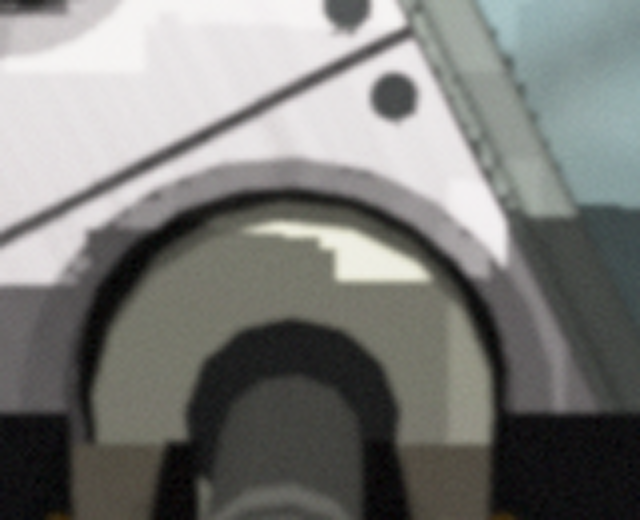

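Call:
move_arm:
  increments:
    - [[0, 0.5, -1], 0]
    - [[0, 0, -1], 0]
    - [[0, 0, -1], 0]
    - [[0, 0, -1], 0]
    - [[0, 0, 0], 0]
    - [[0, 0, 0], 0]
    - [[0, 0, 0], 0]
    - [[0, 0, 0], 0]

```text
clock: 32.1
tool_pos: [0.4998, -0.2052, 0.0488]
orientation: [-176.8, 0.7, -89.5]
force: [-0.5, 1.1, -0.5]
opening: 0.0169
```

Call:
move_arm:
  increments:
    - [[-1, 0, -1], 0]
    - [[0, 0, -1], 0]
    - [[0, 0, 0], 0]
    - [[0, 0, 0], 0]
    - [[0, 0, 0], 0]
    - [[0, 0, 0], 0]
    - [[0, 0, 0], 0]
    - [[0, 0, 0], 0]

```text
clock: 32.9
tool_pos: [0.5005, -0.2053, 0.0486]
orientation: [-176.6, 0.6, -89.4]
force: [-1.8, 1.8, 2.1]
opening: 0.0167
```

Call:
move_arm:
  increments:
    - [[0, 0, 0], 0]
    - [[0, 0, 0], 0]
    - [[0, 0, 0], 0]
    - [[0, 0, 0], 0]
    - [[0, 0, 0], 0]
    - [[0, 0, 10], 0]
    - [[0, 0, 15], 0]
    - [[0, 0, 20], 0]
  jaw: 0

```text
clock: 33.7
tool_pos: [0.4996, -0.2054, 0.0934]
orientation: [-176.8, 0.6, -89.4]
force: [-0.7, 0.6, -0.1]
opening: 0.0438
```

```bash
python3 see.py 19 wrist
```

```text
[ 499.6 -205.4   93.4] [-176.77    0.63  -89.41] [-0.7  0.6 -0.1] 0.043831581337056655
```

View pics/wrist19.png

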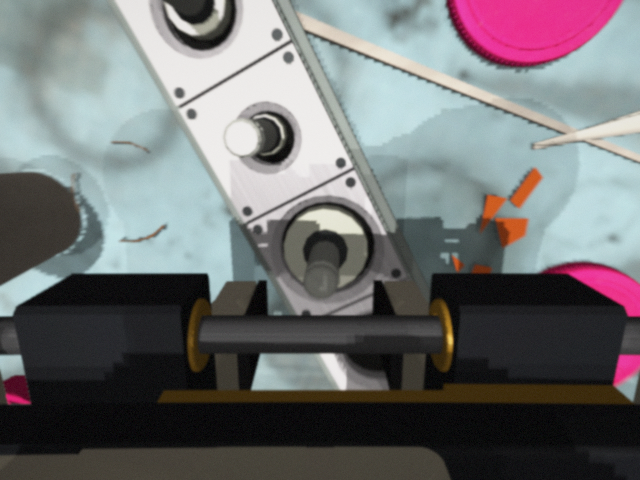

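Call:
move_arm:
  increments:
    - [[0, 0, 25], 0]
    - [[0, 0, 30], 0]
    - [[0, 10, 25], 0]
    - [[2, 20, 10], 0]
    - [[4, 30, 0], 0]
    - [[5, 40, 0], 0]
    - [[5, 40, 0], 0]
    - [[5, 40, 0], 0]

```text
clock: 34.55
tool_pos: [0.5238, -0.0246, 0.2003]
orientation: [-175.8, 0.5, -89.8]
force: [0.9, 0.2, -0.5]
opening: 0.0438
```

Call:
move_arm:
  increments:
    - [[5, 40, 0], 0]
    - [[5, 40, 0], 0]
    - [[5, 40, 0], 0]
    - [[5, 40, 0], 0]
    - [[5, 40, 0], 0]
    - [[5, 40, 0], 0]
    - [[5, 35, 0], 0]
    - [[4, 20, 0], 0]

```text
clock: 35.35
tool_pos: [0.5628, 0.2855, 0.2085]
orientation: [-175.3, 0.8, -89.6]
force: [-0.2, -1.1, 0.0]
opening: 0.0437
```

Call:
move_arm:
  increments:
    - [[0, 20, -10], 0]
    - [[0, 12, -15], 0]
    - [[0, 5, -15], 0]
    - [[0, 0, -10], 0]
    - [[0, 0, 0], 0]
    - [[0, 0, 0], 0]
    - [[0, 0, 0], 0]
    - [[0, 0, 0], 0]

```text
clock: 36.15
tool_pos: [0.5621, 0.3229, 0.154]
orientation: [-175.4, 0.7, -89.7]
force: [-0.2, 0.2, -0.3]
opening: 0.0441
```

```bash
python3 see.py 20 wrist
python3 - <<'E'
import cv2
im=cv2.imread("pics/wrist20.png")
a=cv2.resize(im[120:300,200:440],None,fx=3,fy=3,interpolation=cv2.INTER_CUBIC); cv2.imwrite("pics/c20.png",a)
E
```

```text
[562.1 322.9 154. ] [-175.4     0.7   -89.68] [-0.2  0.2 -0.3] 0.04410112401088422
```

View pics/c20.png

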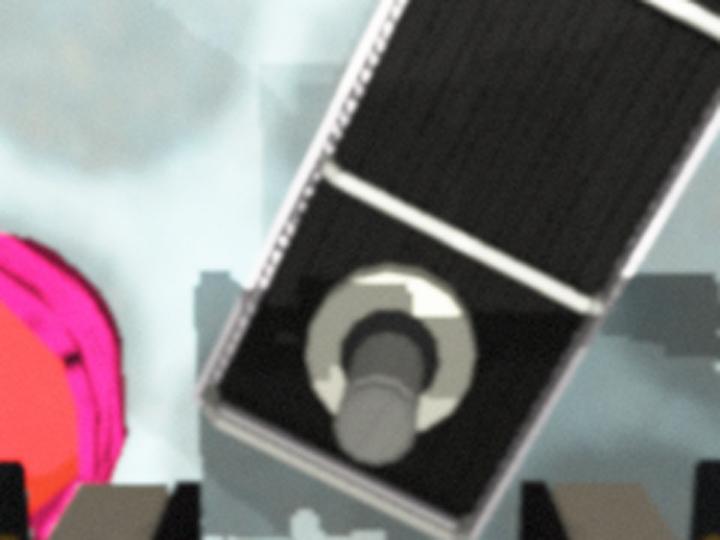

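Run:
```python
from plant import ctrl
from h import *
s=ctrl.snapshot("wrist")
f=lambda p:[(p[0]+.5)/3+200-.5,(p[1]+.5)/3+120-.5]
print("L",(plane(s,[f((390,352))],.036)*1000).round(1),(plane(s,[f((375,425))],.092)*1000).round(1))
o=ctrl.get_obs();t=o["tool_pos"];print(t)
```

```text
L [[563.7 335.1  36. ]] [[563.8 335.6  92. ]]
[0.56206946 0.32305677 0.15406183]
```

Call:
move_arm:
  increments:
    - [[1, 8, -10], 0]
    - [[0, 4, -15], 0]
    - [[0, 1, -20], 0]
    - [[0, 0, -20], 0]
    - [[0, 0, -15], 0]
    - [[0, 0, -10], 0]
    - [[0, 0, -5], 0]
    - [[0, 0, 0], 0]

```text
clock: 37.05
tool_pos: [0.564, 0.3399, 0.0546]
orientation: [-175.2, 0.9, -89.7]
force: [0.4, -0.1, -0.2]
opening: 0.0435
```

Call:
move_arm:
  increments:
    - [[0, -3, 0], 0]
    - [[0, -2, 0], 0]
    - [[0, 0, 0], 0]
    - [[0, 0, 0], 0]
    - [[0, 0, 0], 0]
    - [[0, 0, 0], 0]
    - [[0, 0, 0], 0]
    - [[0, 0, 0], 0]

```text
clock: 37.85
tool_pos: [0.5657, 0.336, 0.0581]
orientation: [-175.0, 1.1, -89.6]
force: [0.3, -1.1, 0.7]
opening: 0.044
```

Call:
move_arm:
  increments:
    - [[-2, -1, -4], 0]
    - [[0, 0, 0], 0]
    - [[0, 0, 0], 0]
    - [[0, 0, 0], 0]
    - [[0, 0, 0], 0]
    - [[0, 0, 0], 0]
    - [[0, 0, 0], 0]
    - [[0, 0, 0], 0]
  jaw: -1

```text
clock: 38.65
tool_pos: [0.5635, 0.3349, 0.0536]
orientation: [-175.0, 1.1, -89.6]
force: [-0.4, 0.8, -0.2]
opening: 0.0166
```

Call:
move_arm:
  increments:
    - [[0, 0, 6], 0]
    - [[0, 0, 12], 0]
    - [[0, 0, 20], 0]
    - [[0, 0, 20], 0]
    - [[0, 0, 20], 0]
    - [[0, 0, 20], 0]
    - [[-1, -10, 20], 0]
    - [[-3, -25, 10], 0]

```text
clock: 39.45
tool_pos: [0.5577, 0.2995, 0.189]
orientation: [-175.2, 1.0, -89.5]
force: [0.7, -0.3, -1.4]
opening: 0.017
```

```bash
python3 see.py 21 wrist
```

```text
[557.7 299.5 189. ] [-175.15    0.98  -89.54] [ 0.7 -0.3 -1.4] 0.017043500514349944
```

View pics/wrist21.png

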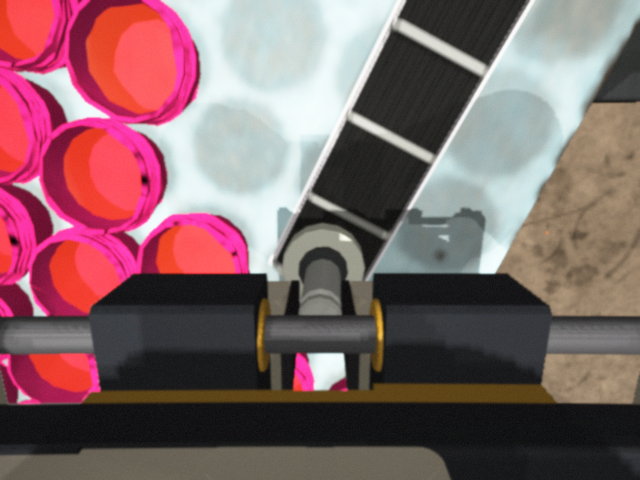

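Call:
move_arm:
  increments:
    - [[-8, -35, 0], 0]
    - [[-9, -40, 0], 0]
    - [[-9, -40, 0], 0]
    - [[-9, -40, 0], 0]
    - [[-9, -40, 0], 0]
    - [[-9, -40, 0], 0]
    - [[-9, -40, 0], 0]
    - [[-9, -40, 0], 0]

```text
clock: 40.3
tool_pos: [0.4821, -0.0265, 0.1985]
orientation: [-174.7, 1.3, -89.3]
force: [1.6, -0.4, -0.6]
opening: 0.0168
```

Call:
move_arm:
  increments:
    - [[-9, -40, 0], 0]
    - [[-6, -30, 0], 0]
    - [[-3, -15, 0], 0]
    - [[-2, -6, 0], 0]
    - [[0, 0, -10], 0]
    - [[0, 0, -15], 0]
    - [[0, 0, -15], 0]
    - [[0, 0, -10], 0]

```text
clock: 41.1
tool_pos: [0.4595, -0.123, 0.1521]
orientation: [-174.2, 1.4, -89.5]
force: [0.2, -0.1, -1.2]
opening: 0.0161
```

```bash
python3 crop.py 22 [.4617,-.1325]
```

```text
[ 458.6 -122.9  150.6] [-174.29    1.43  -89.56] [-1.  -0.1 -3.7]
nest predicted in crop [[331.82389243 146.5390393 ]]
```

View pics/c22.png

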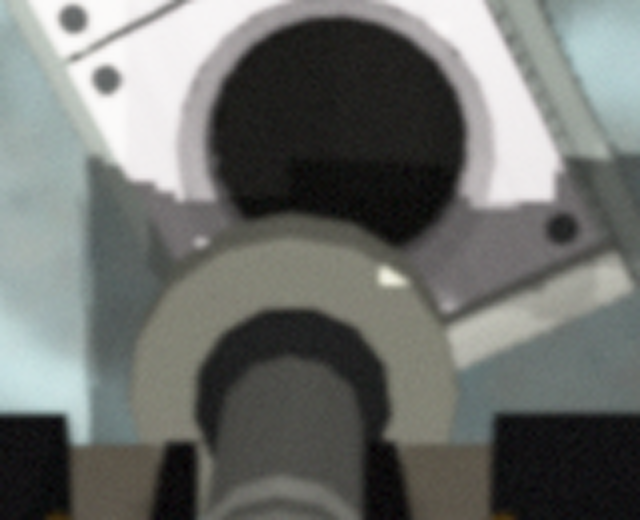

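Call:
move_arm:
  increments:
    - [[1, -5, -5], 0]
    - [[1, -4, -12], 0]
    - [[0, 0, -15], 0]
    - [[0, 0, -15], 0]
    - [[0, 0, -15], 0]
    - [[0, 0, -10], 0]
    - [[0, 0, -3], 0]
    - [[0, 0, 0], 0]

```text
clock: 41.95
tool_pos: [0.4641, -0.1311, 0.0737]
orientation: [-174.1, 1.4, -89.2]
force: [-0.3, -0.3, -1.8]
opening: 0.0167
```

```bash
python3 crop.py 23 [.4617,-.1325]
```

```text
[ 464.3 -131.1   74. ] [-174.1     1.38  -89.24] [-0.6 -0.2 -1.2]
nest predicted in crop [[325.17184313 313.81584239]]
```

View pics/c23.png

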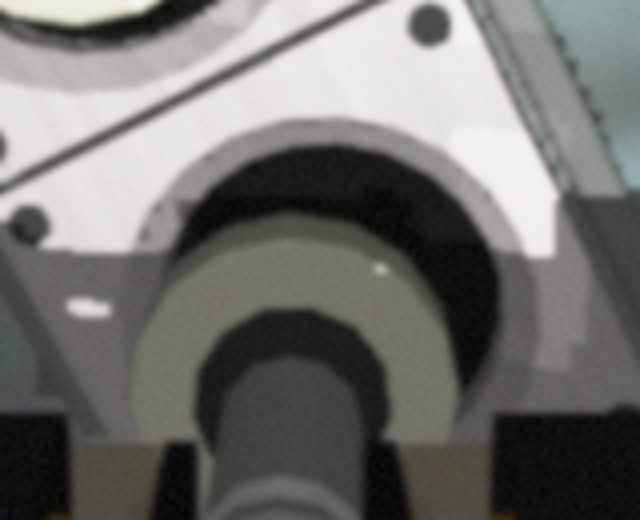

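Run:
```python
from plant import ctrl
from h import *
s=ctrl.snapshot("wrist")
o=ctrl.get_obs();t=o["tool_pos"];print(t*1000)
def circ(c,r,z):
    a=np.linspace(0,2*np.pi,73)
    p=(proj(s,np.c_[c[0]+r*np.cos(a),c[1]+r*np.sin(a),np.full(73,z)])-[250,170])*4
    return np.array([p[:,0].min(),p[:,0].max(),p[:,1].min()])
from scipy.optimize import least_squares
zb=t[2]-.0536+.022
def fit(obs,r,z,x0):
    return least_squares(lambda c:(circ(c,r,z)-obs)*.1,x0,x_scale=.001,diff_step=1e-3).x*1000
print("hole",fit([128,535,118],.031,.03,(.46,-.13)))
print("head top",fit([133,460,236],.022,zb+.014,(.46,-.13)))
print("head under",fit([140,450,212],.022,zb,(.46,-.13)))
```

```text
[ 464.46819607 -131.05061599   74.29060913]
hole [ 461.38772086 -130.56655654]
head top [ 463.87456891 -129.4287854 ]
head under [ 465.35558968 -128.97047189]
```

Call:
move_arm:
  increments:
    - [[-3, -1.5, -2], 0]
    - [[0, 0, -4], 0]
    - [[0, 0, -4], 0]
    - [[0, 0, -4], 0]
    - [[0, 0, 0], 0]
    - [[0, 0, 0], 0]
    - [[0, 0, 0], 0]
    - [[0, 0, 0], 0]

```text
clock: 42.85
tool_pos: [0.4625, -0.1327, 0.0609]
orientation: [-173.9, 1.4, -89.2]
force: [-0.1, 0.7, -1.8]
opening: 0.0168
```

```bash
python3 crop.py 24 [.4617,-.1325]
```

```text
[ 462.5 -132.7   60.9] [-173.86    1.39  -89.22] [ 0.1 -0.6 -1.2]
nest predicted in crop [[307.43241309 352.26037002]]
```

View pics/c24.png

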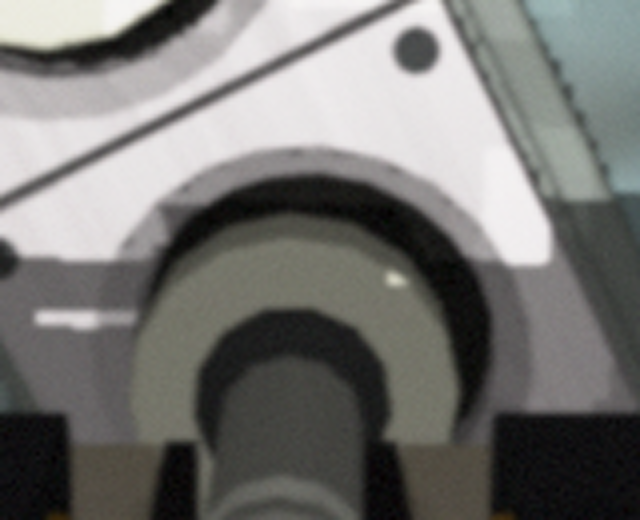

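Call:
move_arm:
  increments:
    - [[-2, -1.5, 0], 0]
    - [[0, 0, -3], 0]
    - [[0, 0, -3], 0]
    - [[0, 0, -2], 0]
    - [[0, 0, 0], 0]
    - [[0, 0, 0], 0]
    - [[0, 0, 0], 0]
    - [[0, 0, 0], 0]

```text
clock: 43.7
tool_pos: [0.4603, -0.1343, 0.0522]
orientation: [-173.9, 1.4, -89.2]
force: [-0.5, -0.9, -2.4]
opening: 0.0168
```

```bash
python3 crop.py 25 [.4617,-.1325]
```

```text
[ 460.4 -134.3   52.3] [-173.85    1.39  -89.22] [-0.6  0.3 -1. ]
nest predicted in crop [[285.86999226 384.23767339]]
```

View pics/c25.png

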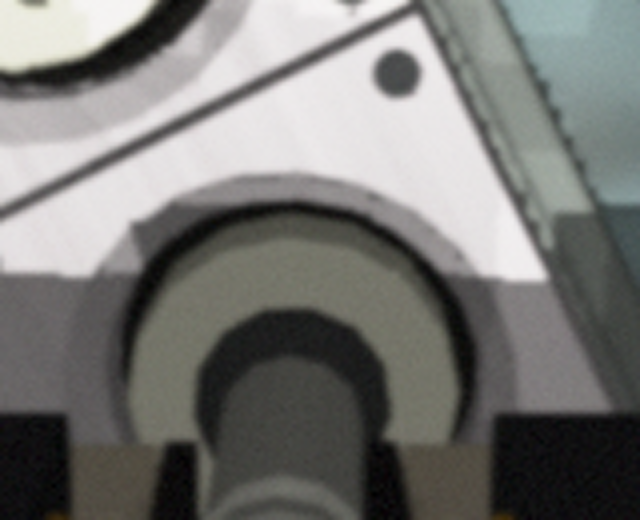

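Centred and inside the recess; lower to contact.

Call:
move_arm:
  increments:
    - [[0, 0.5, -2], 0]
    - [[0, 0, -1.5], 0]
    - [[0, 0, -1], 0]
    - [[0, 0, -1], 0]
    - [[0, 0, -1], 0]
    - [[0, 0, 0], 0]
    - [[0, 0, 0], 0]
    - [[0, 0, 0], 0]

```text
clock: 44.55
tool_pos: [0.4617, -0.1341, 0.0477]
orientation: [-173.7, 1.3, -89.1]
force: [-1.4, 0.1, 2.0]
opening: 0.0175
```

Contact (expected seat z ≈ 0.0476, force reversed). Release and lift.

Call:
move_arm:
  increments:
    - [[0, 0, 0], 0]
    - [[0, 0, 0], 0]
    - [[0, 0, 0], 0]
    - [[0, 0, 0], 0]
    - [[0, 0, 0], 0]
    - [[0, 0, 10], 0]
    - [[0, 0, 15], 0]
    - [[0, 0, 20], 0]
  jaw: 0

```text
clock: 45.35
tool_pos: [0.4609, -0.1341, 0.0925]
orientation: [-173.9, 1.3, -89.1]
force: [-0.2, 0.1, -0.5]
opening: 0.0443
```

Call:
move_arm:
  increments:
    - [[0, 0, 25], 0]
    - [[0, 0, 30], 0]
    - [[0, 10, 25], 0]
    - [[0, 25, 10], 0]
    - [[0, 35, 0], 0]
    - [[0, 40, 0], 0]
    - [[0, 40, 0], 0]
    - [[0, 40, 0], 0]

```text
clock: 46.15
tool_pos: [0.4618, 0.058, 0.1974]
orientation: [-173.2, 1.4, -89.6]
force: [1.3, -0.4, -0.1]
opening: 0.0435
```

Call:
move_arm:
  increments:
    - [[0, 40, 0], 0]
    - [[0, 40, 0], 0]
    - [[0, 40, 0], 0]
    - [[0, 40, 0], 0]
    - [[0, 40, 0], 0]
    - [[0, 40, 0], 0]
    - [[0, 40, 0], 0]
    - [[0, 20, 0], 0]

```text
clock: 46.95
tool_pos: [0.4592, 0.3728, 0.2062]
orientation: [-172.7, 1.8, -89.4]
force: [0.4, 0.1, -0.0]
opening: 0.0442
```

```bash
python3 see.py 26 top scene
python3 - <<'E'
import cv2
im=cv2.imread("pics/top26.png")
a=cv2.resize(im[170:295,335:500],None,fx=4.8,fy=4.8,interpolation=cv2.INTER_CUBIC); cv2.imwrite("pics/n26.png",a)
im=cv2.imread("pics/scene26.png")
a=cv2.resize(im[150:310,350:490],None,fx=3.75,fy=3.75,interpolation=cv2.INTER_CUBIC); cv2.imwrite("pics/s26.png",a)
E
```

```text
[459.2 372.8 206.2] [-172.72    1.81  -89.37] [ 0.4  0.1 -0. ] 0.04417876285269221
```

View pics/n26.png

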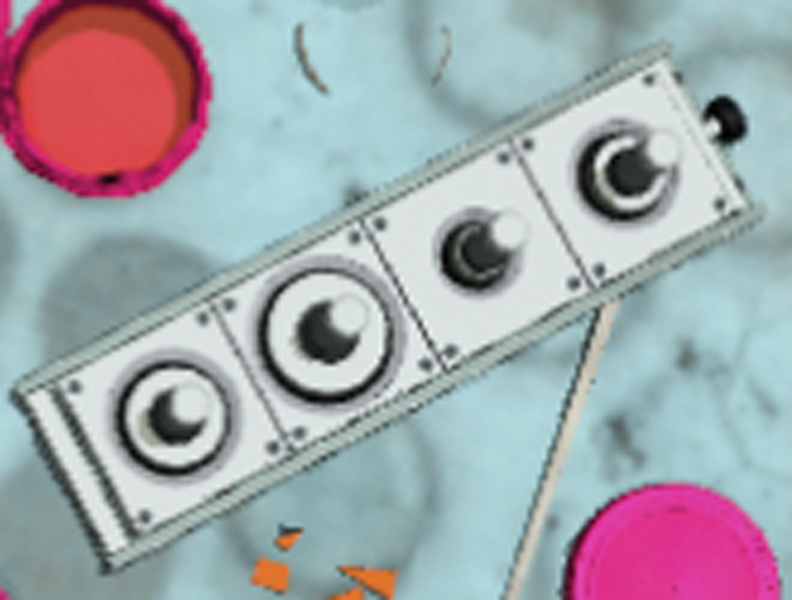

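View pics/s26.png

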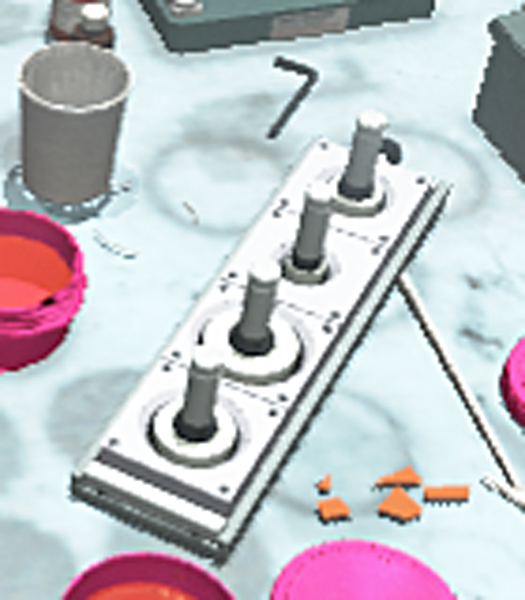

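View pics/top26.png

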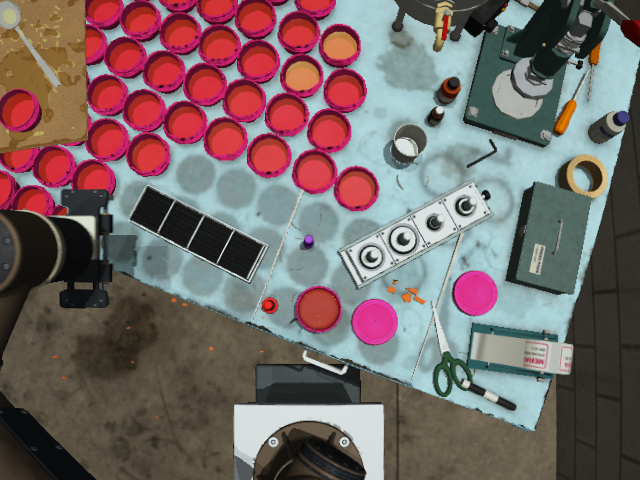

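Run:
```python
from plant import ctrl
from h import *
s=ctrl.snapshot("top")
f=lambda p:[(p[0]+.5)/4.8+335-.5,(p[1]+.5)/4.8+170-.5]
N={'L':(461.7,-132.5),'XL':(498.4,-202),'S':(535.4,-270.8),'M':(572.1,-340.2)}
for k,t,p in [('L',(187,402),(175,417)),('XL',(346,315),(328,333)),('S',(508,231),None),('M',(661,149),(627,173))]:
    a=plane(s,[f(t)],.086)[0,:2]*1000
    print(k,a.round(1),"top-nest",(a-N[k]).round(1), (plane(s,[f(p)],.03)[0,:2]*1000-N[k]).round(1) if p else '')
ctrl.close_job()
```

```text
L [ 462.2 -131.7] top-nest [0.5 0.8] [-0.3 -0.4]
XL [ 499.3 -200.1] top-nest [0.9 1.9] [0.4 0.3]
S [ 535.7 -271.3] top-nest [ 0.3 -0.5] 
M [ 572.  -340.2] top-nest [-0.1 -0. ] [-0.2 -0.3]
the job is handed in; nothing more can be done
```

I moved all four heads (M, S, XL, then L) from the drain rack into the nests of their own size. I lowered each one until the pad touched the recess floor, then let go. The job is handed in at about 47 s on the robot's clock, and no verdict came back.

The last checks used the top and scene cameras:

| Head | Shank top from nest centre | Pad centre from nest centre |
|---|---|---|
| S | 0.6 mm | not measured (shank hides the pad) |
| M | 0.1 mm | 0.4 mm |
| L | 0.9 mm | 0.5 mm |
| XL | 2.1 mm | 0.5 mm |

- **Upright and down:** all four heads look upright and fully seated, and the small shank-top offsets leave room for a lean of only about 2°. Seating depth was not measured directly; it rests on the TCP height and the force reversing at contact.
- **Bystanders:** the steel cup, the purple look-alike and the red one look unmoved in the pictures. I never steered near them.
- **Disagreements:**
  - The wrist and top cameras differed by up to about 2.5 mm on positions, mostly along y. I centred each head in its recess by eye in the wrist view before lowering it.
  - The tool's tilt drifted to about 7° over the run, because each row of a move builds on the measured pose. The heads did not lean with it.

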